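# Pull the flour-dust filters, hang them up for brushing and close the tabs

### The arm

A 6-joint arm with a two-finger parallel gripper is mounted at the origin on the work surface. World frame = base frame: x ahead of the robot, y to its left, z up, the work surface at z = 0. Lengths are in m, angles in rad, forces in N, time in s.
With the tool pointing down it reaches from about 0.35 to 0.975 m from the base axis. Payload 4.9 kg.
Tool frame: the origin (TCP) lies midway between the tips of the shut fingers; the grasp point (between the pads) lies ctrl.tcp_to_grasp behind it (ctrl.tcp_to_grasp is the distance from the TCP to the grasp point, in m); z points along the fingers, y is the direction in which the jaws open and shut (so a half turn about z gives the same grasp; the last joint's range is limited). The gripper opens to 85 mm and grips with 20 to 120 N. Pads are 22 mm wide; open, the fingers measure 114 mm over their backs; the gripper's body (76 mm by 85 mm) begins 54 mm behind the grasp point. The pads swing forward as they close: fully open they stand 13 mm farther back than shut.
Start: joints at [-1.275, 0.053, 1.613, -0, 1.476, -0.119], TCP at [0.252, -0.572, 0.231] pointing down, gripper open.
Joint ranges: [-3.01, 3.01], [-1.01, 2.22], [0.06, 2.58], [-1.02, 4.17], [0.09, 2.62], [-3.14, 3.14]. Speed limits (rad/s): [2.57, 2.57, 3.14, 3.14, 3.14, 3.14].

### API

Orientations are given as a rotation vector (axis times angle).
In Python, from station import ctrl, get_image, calibration, finish_job, models gives the robot as it stands.
- The arm moves only by the shell command python3 -m creep 'ROWS' [FORCE]. ROWS is JSON, a list of rows, each a list of 7 numbers: the opening, from 0 (shut) to 1 (fully open), then the shift along the tool's x, y, z in m, then the turn, a rotation vector about the tool's x, y, z in degrees. A call has 1 to 20 rows; each row shifts and turns the commanded pose from where the row before left it, along the tool's axes as they then stand; what a row does not reach is not made up. A row lasts 1/10 s, in which the tool goes at most 50 mm and 8.59 degrees, less where a joint would pass 70% of its speed; a pose out of reach is approached as far as the arm can. A call with a gripper value outside its range is refused whole. The fingers move at their own pace and stop on an object; FORCE is the grip in N (left out, the last holds). Time passes only in rows, so rows that do not move let the fingers close. It gives the time, the measured TCP pose, the force and the opening at its end, in the units of the state.
- ctrl.get_obs(): the state, without advancing time (a new reading comes with each control period).
- get_image(name): name is "scene" or "top" or "wrist"; returns the picture (400x640x3 uint8, red, green, blue); there is no depth.
- calibration(name): a dict with "mtx" (3x3 intrinsics, pixels), "k1" (the pictures are not rectified: a ray, as slopes to the right and down, at radius r is drawn at 1 + k1 r^2 times it, then the intrinsics apply), "R" (3x3) and "t" (3): a world point X has camera coordinates R X + t. Camera axes: x right, y down, z forward; pixel columns grow to the right and rows downward; lengths in m; the calibration is good to about 2 mm. A picture is of the moment at which its call begins: read the wrist's pose just before it. calibration takes no time and is no camera call; for the wrist camera it gives the pose at the moment of the call.
- finish_job(): hands the job in, once; it reports no verdict.
Trained networks look in the newest picture that a camera, given by its name, has taken for a name from the list of things; names that differ only in an ending like _2 or _b are one class to them, and where a whole thing is asked for, a point or a joint stands for the part that bears it (a point fixed in the world has none). Each returns a list of dicts, best first, with "conf" (0 to 1); they miss things now and then, are a little off and sometimes report something else, mostly with a low value. They report only what shows in the picture. A call takes as long as a camera call. They do not tell look-alikes from the thing itself.
- models.search_frame(camera, name): "extent" ([left, top, right, bottom] in pixels, round what is visible of it).
The state is a dict: "t": time; "q": joint angles; "dq": joint speeds; "effort": joint torques, N m; "tool_pos": TCP position; "tool_rot": TCP orientation; "contact_force": force on the tool from outside, world axes, zero at the start; "wrist_torque": the same for the moment, N m; "opening": finger opening in m.
Only numpy, scipy, OpenCV 4.12 (cv2) and the standard library are available. Lean on these libraries where they do the work, as an engineer would, in place of code of your own. Each camera call takes 0.05 s, during which the arm holds its last target. There are 200 camera calls.

### The job

Take every filter out of the green dust-extractor box: swing its red tab fully aside, then lift the filter straight up by its handle. Hang each one by its handle on a hook of the drying rack, one filter to a hook. At the end swing the red tabs back across the empty slots, as they were; leave the jar, bowl and cup alone.

Things in the scene. Friction and masses are not known exactly. Their poses are not given: they have to be found in the camera images.
- filter_box: Green filter box fixed on the table, 260 (x) by 220 (y) by 92 mm high; origin at the centre of its underside, z up. Three slots, 20 (x) by 114 mm (y), open upwards, at its x = -70, 0, +70 mm, y = 0; their floor is 10 mm above the table. Slots may be empty. By each slot a red swing tab turns about a vertical pivot at y = +70 mm (x as its slot), 95 mm above the table.
- tab0 (a joint): Swing tab of the slot at x = -70 mm of the box (rad). Near 0 its short end blocks the filter from rising and its lug points to the box's +y. It turns clockwise seen from above to a stop at 1.57, lug towards the box's +x; the filter is free beyond about 1.2. Light friction (0.06 N m) holds it where it is left; no spring.
- tab0_lug (a point): Upright red round lug of that tab, 14 mm in diameter, standing 28 mm proud of the 6 mm thick red tab bar; the point is on the lug's axis, 119 mm above the table, 10 mm below its top; 30 mm from the tab's pivot. Turns with the tab.
- tab1 (a joint): Swing tab of the slot at x = 0 mm of the box (rad). Near 0 its short end blocks the filter from rising and its lug points to the box's +y. It turns clockwise seen from above to a stop at 1.57, lug towards the box's +x; the filter is free beyond about 1.2. Light friction (0.06 N m) holds it where it is left; no spring.
- tab1_lug (a point): Upright red round lug of that tab, 14 mm in diameter, standing 28 mm proud of the 6 mm thick red tab bar; the point is on the lug's axis, 119 mm above the table, 10 mm below its top; 30 mm from the tab's pivot. Turns with the tab.
- tab2 (a joint): Swing tab of the slot at x = 70 mm of the box (rad). Near 0 its short end blocks the filter from rising and its lug points to the box's +y. It turns clockwise seen from above to a stop at 1.57, lug towards the box's +x; the filter is free beyond about 1.2. Light friction (0.06 N m) holds it where it is left; no spring.
- tab2_lug (a point): Upright red round lug of that tab, 14 mm in diameter, standing 28 mm proud of the 6 mm thick red tab bar; the point is on the lug's axis, 119 mm above the table, 10 mm below its top; 30 mm from the tab's pivot. Turns with the tab.
- filter_a: Pleated filter cassette with a blue handle on top (may be absent), about 0.25 kg. Cassette 16 mm (x) by 110 mm (y) by 82 mm high; origin at the centre of its underside, z up. Handle: stems 12 by 8 mm at y = -34 and +34 mm carry a level bar 12 mm square, 76 mm long in y, centred 138 mm above the underside; the opening below it is 50 mm high, 60 mm wide. Stands in any of the slots.
- filter_a_bar (a point): Centre of the handle bar of filter_a; axes as the filter.
- filter_b: Pleated filter cassette with a yellow handle on top (may be absent), about 0.25 kg. Cassette 16 mm (x) by 110 mm (y) by 82 mm high; origin at the centre of its underside, z up. Handle: stems 12 by 8 mm at y = -34 and +34 mm carry a level bar 12 mm square, 76 mm long in y, centred 138 mm above the underside; the opening below it is 50 mm high, 60 mm wide. Stands in any of the slots.
- filter_b_bar (a point): Centre of the handle bar of filter_b; axes as the filter.
- filter_c: Pleated filter cassette with a white handle on top (may be absent), about 0.25 kg. Cassette 16 mm (x) by 110 mm (y) by 82 mm high; origin at the centre of its underside, z up. Handle: stems 12 by 8 mm at y = -34 and +34 mm carry a level bar 12 mm square, 76 mm long in y, centred 138 mm above the underside; the opening below it is 50 mm high, 60 mm wide. Stands in any of the slots.
- filter_c_bar (a point): Centre of the handle bar of filter_c; axes as the filter.
- rack: Drying rack, loose, 4 kg. Origin under its base, below the middle hook; z up. Base 12 mm thick (x -50 to 100, y -185 to 185 mm); posts at x 65, y -170 and 170 mm, carrying a 16 mm crossbar centred 190 mm high. Three level hooks of flat steel, 14 mm wide and 10 mm thick, centred 190 mm high, run from it to the rack's -x at y -130, 0, 130 mm; each turns up at x -35 mm, the tip ending 213 mm up.
- hook0 (a point): Seat on hook 0: on top of the level strip at the rack's x = 0, y = -130 mm, 195 mm above the table, 35 mm behind the upturned tip and 65 mm in front of the crossbar; axes as the rack. A hung handle bar has its centre 6 mm above it.
- hook1 (a point): Seat on hook 1: on top of the level strip at the rack's x = 0, y = 0 mm, 195 mm above the table, 35 mm behind the upturned tip and 65 mm in front of the crossbar; axes as the rack. A hung handle bar has its centre 6 mm above it.
- hook2 (a point): Seat on hook 2: on top of the level strip at the rack's x = 0, y = 130 mm, 195 mm above the table, 35 mm behind the upturned tip and 65 mm in front of the crossbar; axes as the rack. A hung handle bar has its centre 6 mm above it.
- flour_jar: Glass flour jar with steel lid, 68 mm wide, about 105 mm high; origin at the centre of its underside. To be left alone.
- salt_bowl: Terracotta salt bowl, 74 mm wide, 35 mm high; origin at the centre of its underside. To be left alone.
- tea_cup: Blue ceramic cup, 66 mm wide, 60 mm high; origin at the centre of its underside. To be left alone.
There are look-alikes about, which are no part of the job. Leave any orange or pink look-alike of the filter_c alone.

How it is judged:
By the outcome, as a careful person would: the job done as asked, in the order asked, and still so for the second after the job is handed in, with the robot touching nothing.
Of filter_a, filter_b, filter_c only 2 to 3 are there at a start; the rules pass over those that are not, and their reading is None.
At some moment in a run one of rack may be knocked a few centimetres aside while the robot is not near it.
It also fails if it takes over 210 s, if anything falls off the work surface, if the arm or the gripper's body presses on something with over 40 N, if the wrist force passes 120 N, or if a joint passes its speed limit or range.

## Working session

There is one attempt and no reset: what is moved stays moved. The work goes in short steps, Python scripts to look and compute and a shell command to move; the robot and the scene stay as the last step left them, time stands still between calls to the robot, and variables do not carry over. Pictures are saved under pics/ and viewed, about 12 in all and at most 16, crops included, and the job is handed in when it is done.

```bash
ls; mkdir -p pics
cat > h.py <<'E'
import numpy as np, cv2
from station import ctrl,get_image,calibration,models,finish_job
from scipy.spatial.transform import Rotation as Ro
def snap(cam,fn=None,crop=None,scale=1):
    im=get_image(cam)
    if fn:
        c=im if crop is None else im[crop[1]:crop[3],crop[0]:crop[2]]
        c=cv2.resize(c,None,fx=scale,fy=scale,interpolation=cv2.INTER_CUBIC)
        cv2.imwrite('pics/'+fn,c[:,:,::-1])
    return im
def proj(cal,X):
    X=np.atleast_2d(X); c=X@np.array(cal['R']).T+np.array(cal['t']); s=c[:,:2]/c[:,2:]
    s=s*(1+cal['k1']*(s**2).sum(1,keepdims=True)); M=np.array(cal['mtx'])
    return s@M[:2,:2].T+M[:2,2]
def ray(cal,uv):
    M=np.array(cal['mtx']); d=np.linalg.solve(M[:2,:2],np.array(uv,float)-M[:2,2]); s=d.copy()
    for _ in range(20): s=d/(1+cal['k1']*(s@s))
    R=np.array(cal['R']); o=-R.T@np.array(cal['t']); v=R.T@np.r_[s,1]; return o,v
def atz(cal,uv,z):
    o,v=ray(cal,uv); return o+v*(z-o[2])/v[2]
E
python3 - <<'E'
from h import *
for c in('scene','top'):
    snap(c,c+'0.png',scale=1.25); cal=calibration(c); print(c,cal['mtx'][0],-np.array(cal['R']).T@cal['t'])
    for n in('filter_box','filter_a','filter_b','filter_c','tab0_lug','rack','flour_jar','salt_bowl','tea_cup'):
        print(n,[(np.round(d['extent']).tolist(),round(d['conf'],2)) for d in models.search_frame(c,n)][:6])
o=ctrl.get_obs();print(o['t'],o['tool_pos'],o['tool_rot'],o['opening'],ctrl.tcp_to_grasp)
E
```

```text
pics
scene [383.15966247   0.         318.24082746] [1.28184368 0.08239552 0.66151279]
filter_box [([148.0, 176.0, 278.0, 280.0], 0.89), ([229.0, 274.0, 264.0, 312.0], 0.63)]
filter_a [([200.0, 183.0, 236.0, 210.0], 0.91), ([201.0, 140.0, 233.0, 178.0], 0.76), ([247.0, 140.0, 289.0, 189.0], 0.68), ([206.0, 170.0, 244.0, 197.0], 0.57)]
filter_b [([200.0, 183.0, 236.0, 210.0], 0.91), ([201.0, 140.0, 233.0, 178.0], 0.76), ([247.0, 140.0, 289.0, 189.0], 0.68), ([206.0, 170.0, 244.0, 197.0], 0.57)]
filter_c [([200.0, 183.0, 236.0, 210.0], 0.91), ([201.0, 140.0, 233.0, 178.0], 0.76), ([247.0, 140.0, 289.0, 189.0], 0.68), ([206.0, 170.0, 244.0, 197.0], 0.57)]
tab0_lug [([241.0, 180.0, 266.0, 194.0], 0.56)]
rack [([352.0, 157.0, 520.0, 281.0], 0.75)]
flour_jar [([285.0, 267.0, 318.0, 323.0], 0.82), ([240.0, 182.0, 262.0, 196.0], 0.69), ([354.0, 154.0, 519.0, 276.0], 0.21)]
salt_bowl [([353.0, 283.0, 389.0, 313.0], 0.59), ([229.0, 200.0, 255.0, 213.0], 0.51)]
tea_cup [([230.0, 274.0, 261.0, 314.0], 0.91)]
top [419.59781813   0.         314.98378348] [0.41685948 0.01595161 1.26733185]
filter_b
[... 255 characters left out ...]
10.0, 276.0, 454.0, 296.0], 0.62), ([364.0, 219.0, 390.0, 231.0], 0.54), ([363.0, 287.0, 402.0, 305.0], 0.52)]
filter_c [([397.0, 173.0, 427.0, 184.0], 0.85), ([410.0, 276.0, 454.0, 296.0], 0.62), ([364.0, 219.0, 390.0, 231.0], 0.54), ([363.0, 287.0, 402.0, 305.0], 0.52)]
tab0_lug [([368.0, 219.0, 389.0, 228.0], 0.56)]
rack [([137.0, 167.0, 286.0, 254.0], 0.6)]
flour_jar [([305.0, 118.0, 328.0, 148.0], 0.62), ([373.0, 170.0, 393.0, 180.0], 0.42)]
salt_bowl [([256.0, 126.0, 281.0, 150.0], 0.84), ([374.0, 168.0, 394.0, 182.0], 0.39)]
tea_cup [([344.0, 122.0, 367.0, 147.0], 0.93)]
1.0 [ 0.25187388 -0.57197594  0.23131162] [3.07427112e+00 6.46862747e-01 3.14941894e-05] 0.08554937584251643 0.0187
```

View pics/scene0.png

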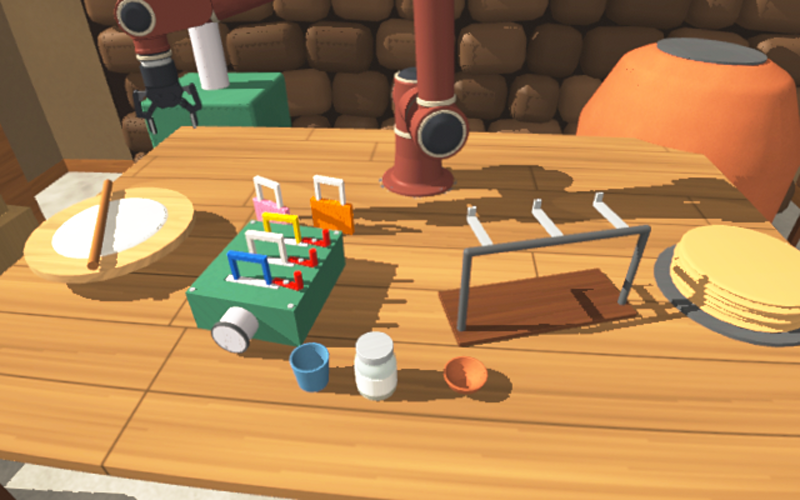

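View pics/top0.png

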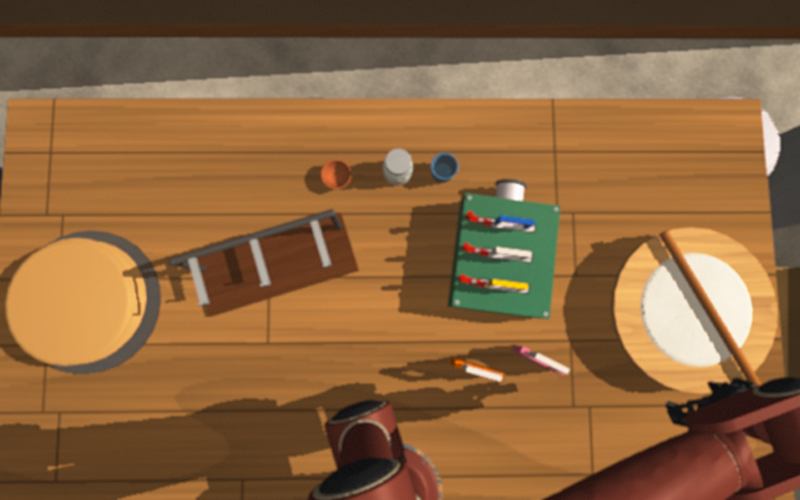

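Candidates: the handles in the box are yellow (scene 281,222), white (267,244) and blue (249,264), all wanted. The orange (330,205) and pink (268,200) ones stand on the table and are look-alikes. Next I'll fit the poses.

```bash
cat >> h.py <<'E'
from scipy.optimize import minimize
def pose2(p,P):
    c,s=np.cos(p[2]),np.sin(p[2]); P=np.atleast_2d(P).astype(float)
    return np.c_[p[0]+c*P[:,0]-s*P[:,1],p[1]+s*P[:,0]+c*P[:,1],P[:,2]]
BOX=np.array([[x,y,z] for x in(-.13,.13) for y in(-.11,.11) for z in(0,.092)])
def cloud(im,box,pred):
    h=cv2.cvtColor(im,cv2.COLOR_RGB2HSV).astype(int); m=pred(h).astype(np.uint8); z=np.zeros_like(m); l,t,r,b=box; z[t:b,l:r]=m[t:b,l:r]; return z
E
python3 - <<'E'
from h import *
ims={c:get_image(c) for c in('scene','top')}; cals={c:calibration(c) for c in ims}
bx={'scene':(140,165,285,290),'top':(350,140,450,260)}
masks={}
for c in ims:
    m=cloud(ims[c],bx[c],lambda h:(h[...,0]>55)&(h[...,0]<95)&(h[...,1]>80)&(h[...,2]>25))
    m=cv2.morphologyEx(m,cv2.MORPH_OPEN,np.ones((3,3),np.uint8))
    n,l,s,_=cv2.connectedComponentsWithStats(m); k=1+np.argmax(s[1:,4]); pts=np.argwhere(l==k)[:,::-1].astype(np.int32)
    H=cv2.convexHull(pts); z=np.zeros(m.shape,np.uint8); cv2.fillConvexPoly(z,H,1); masks[c]=z; print(c,s[k])
def cost(p):
    J=0
    for c in ims:
        z=np.zeros((1600,2560),np.uint8)
        cv2.fillConvexPoly(z,cv2.convexHull((proj(cals[c],pose2(p,BOX))*4+1.5).astype(np.int32)),255)
        z=cv2.resize(z,(640,400),interpolation=cv2.INTER_AREA)/255.
        J+=np.abs(z-masks[c]).sum()
    return J
x0=np.r_[atz(cals['top'],(401,200),.092)[:2],-.1]
r=minimize(cost,x0,method='Nelder-Mead',options=dict(initial_simplex=[x0,x0+[.02,0,0],x0+[0,.02,0],x0+[0,0,.1]],xatol=1e-4,fatol=.1)); p=r.x
print('box',p,r.fun); np.save('box.npy',p)
for x,nm in((-.07,'y'),(0,'w'),(.07,'b')): print(nm,pose2(p,[x,0,.148]),'lug',pose2(p,[x,.1,.119]))
c=cals['top']
o=cv2.resize(ims['top'][110:270,340:460],None,fx=5,fy=5,interpolation=cv2.INTER_CUBIC)
for P in [BOX]+[np.array([[x,y,.154] for y in(-.038,.038)]+[[x,.1,.129],[x,.07,.098]]) for x in(-.07,0,.07)]:
    for u in proj(c,pose2(p,P)): cv2.circle(o,tuple(int(v) for v in (u-[340,110]+.5)*5),3,(255,0,255),1)
cv2.imwrite('pics/box1.png',o[:,:,::-1])
o=cv2.resize(ims['top'][155:265,130:295],None,fx=4.8,fy=4.8,interpolation=cv2.INTER_CUBIC); cv2.imwrite('pics/rack1.png',o[:,:,::-1])
E
```

```text
scene [ 149  185  126   92 5117]
top [ 361  156   86   98 5101]
box [ 0.54448467 -0.26175689 -0.13080165] 968.4470588235293
y [[ 0.47508263 -0.25262686  0.148     ]] lug [[ 0.48812553 -0.15348109  0.119     ]]
w [[ 0.54448467 -0.26175689  0.148     ]] lug [[ 0.55752757 -0.16261112  0.119     ]]
b [[ 0.6138867  -0.27088692  0.148     ]] lug [[ 0.6269296  -0.17174115  0.119     ]]
```

View pics/box1.png

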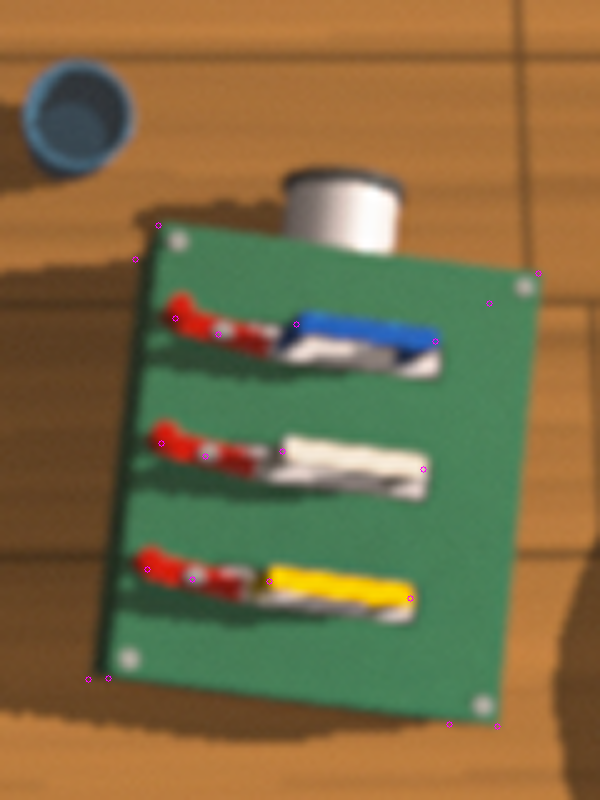

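View pics/rack1.png

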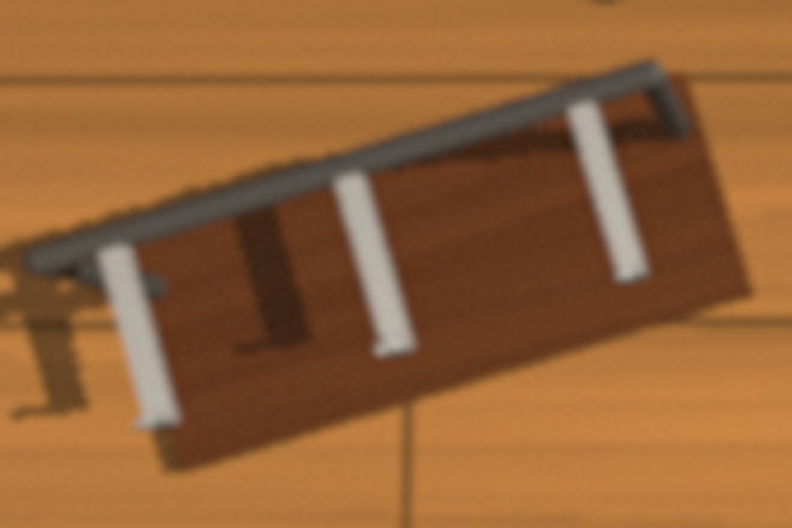

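The box fit agrees with the picture. The lugs sit about 7 mm past straight, so the tabs are at roughly 0.2 rad. All three slots hold filters. Next is the rack fit, from clicks on the crop.

```bash
cat >> h.py <<'E'
from scipy.optimize import least_squares
def fitrack(uv,M,p0):
    c=calibration('top'); f=lambda p:(proj(c,pose2(p,M))-uv).ravel()
    r=least_squares(f,p0,loss='soft_l1'); print('rack',r.x,'res px',np.round(f(r.x).reshape(-1,2),1).tolist()); return r.x
def need(target,yaw,fold=True):
    """turn about tool z, then shift in tool axes; yaw = world direction of tool x"""
    o=ctrl.get_obs(); R=Ro.from_rotvec(o['tool_rot']).as_matrix(); cur=np.arctan2(R[1,0],R[0,0])
    d=(yaw-cur+np.pi/2)%np.pi-np.pi/2 if fold else (yaw-cur+np.pi)%(2*np.pi)-np.pi
    R2=Ro.from_rotvec([0,0,d]).as_matrix()@R
    # residual tilt
    tz=R[:,2]
    print('t %.1f'%o['t'],'tcp',np.round(o['tool_pos'],4),'yaw %.1f'%np.degrees(cur),'tilt',np.round(tz[:2],4),'F',np.round(o['contact_force'],1),'open %.4f'%o['opening'],'q',np.round(o['q'],2))
    print('turn z deg %.1f'%np.degrees(-d),' shift mm',np.round(R2.T@(np.array(target)-o['tool_pos'])*1000,1), 'toolx',np.round(R2[:,0],2),'tooly',np.round(R2[:,1],2))
E
python3 - <<'E'
from h import *
k=4.8; uv=np.array([[690,75],[752,297],[175,472],[632,279],[395,350],[158,424],[655,66],[583,103],[352,175],[117,247]])/k+[130,155]
M=np.array([[.1,-.185,.012],[-.05,-.185,.012],[-.05,.185,.012],[-.038,-.13,.209],[-.038,0,.209],[-.038,.13,.209],[.065,-.174,.198],[.057,-.13,.195],[.057,0,.195],[.057,.13,.195]])
p=fitrack(uv,M,[.5,.3,.3]); np.save('rack.npy',p)
print(pose2(p,[[0,-.13,.195],[0,0,.195],[0,.13,.195]]))
b=np.load('box.npy')
t=pose2(b,[-.07,.1,.15])[0]; need(t,b[2]+np.pi/2); need(t,b[2]-np.pi/2,False)
E
```

```text
rack [0.51205389 0.2650593  0.2915105 ] res px [[-0.5, -1.1], [0.8, -0.2], [1.0, -0.1], [0.0, -0.8], [-0.4, -0.5], [-1.3, -0.7], [0.8, 0.9], [0.4, 1.3], [-0.2, 0.8], [-0.5, 0.6]]
[[0.5494158  0.14054389 0.195     ]
 [0.51205389 0.2650593  0.195     ]
 [0.47469198 0.38957471 0.195     ]]
t 1.1 tcp [ 0.2519 -0.572   0.2313] yaw 23.8 tilt [-0.  0.] F [-0.  -0.4  0.9] open 0.0853 q [-1.27  0.05  1.61 -0.    1.48 -0.12]
turn z deg -58.7  shift mm [445.7 179.6  81.3] toolx [ 0.13  0.99 -0.  ] tooly [ 0.99 -0.13 -0.  ]
t 1.1 tcp [ 0.2519 -0.572   0.2313] yaw 23.8 tilt [-0.  0.] F [-0.  -0.4  0.9] open 0.0853 q [-1.27  0.05  1.61 -0.    1.48 -0.12]
turn z deg 121.3  shift mm [-445.7 -179.6   81.3] toolx [-0.13 -0.99 -0.  ] tooly [-0.99  0.13 -0.  ]
```

```bash
python3 -m creep '[[0.4,0,0,0,0,0,-8.4],[0.4,0,0,0,0,0,-8.4],[0.4,0,0,0,0,0,-8.4],[0.4,0,0,0,0,0,-8.4],[0.4,0,0,0,0,0,-8.4],[0.4,0,0,0,0,0,-8.4],[0.4,0,0,0,0,0,-8.3],[0.4,0.04,0.025,-0.007,0,0,0],[0.4,0.04,0.025,-0.007,0,0,0],[0.4,0.042,0.025,-0.007,0,0,0],[0.4,0.042,0.025,-0.007,0,0,0],[0.4,0.042,0.025,-0.007,0,0,0],[0.4,0.042,0.025,-0.007,0,0,0],[0.4,0.042,0.025,-0.007,0,0,0],[0.4,0.042,0.025,-0.007,0,0,0],[0.4,0.042,0.025,-0.007,0,0,0],[0.4,0.042,0.025,-0.006,0,0,0],[0.4,0,0,0,0,0,0],[0.4,0,0,0,0,0,0]]' 40
python3 - <<'E'
from h import *
b=np.load('box.npy'); need(pose2(b,[-.07,.1,.15])[0],b[2]+np.pi/2)
cal=calibration('wrist'); im=get_image('wrist'); 
o=im.copy()
for P in [np.array([[x,y,.154] for y in(-.038,.038)]+[[x,.1,.129],[x,.07,.101]]) for x in(-.07,0,.07)]:
    for u in proj(cal,pose2(b,P)): cv2.circle(o,tuple(int(round(v)) for v in u),3,(255,0,255),1)
cv2.imwrite('pics/w1.png',cv2.resize(o,None,fx=1.25,fy=1.25)[:,:,::-1])
E
```

```text
t: 3.0
tool_pos: [0.5547, -0.1914, 0.3004]
tool_rot: [2.36, 2.073, -0.001]
contact_force: [0.4, 0.1, -0.3]
opening: 0.0342
t 3.0 tcp [ 0.5547 -0.1914  0.3004] yaw 82.6 tilt [-0.0001 -0.0005] F [ 0.4  0.1 -0.3] open 0.0342 q [-0.46 -0.07  1.62 -0.    1.59 -0.33]
turn z deg 0.1  shift mm [ 29.  -71.  150.4] toolx [ 0.13  0.99 -0.  ] tooly [ 0.99 -0.13 -0.  ]
```

View pics/w1.png

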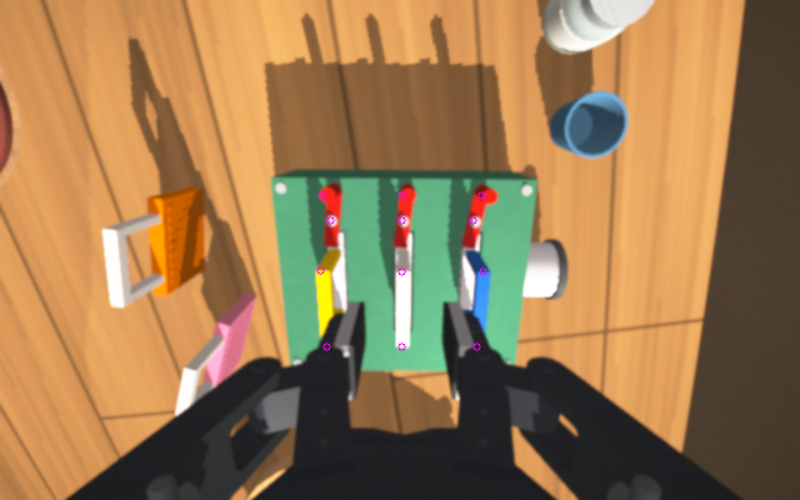

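The fit holds in the wrist view: pivots and handles sit on their overlays. The lugs are at 8, 5 and 10 mm box-x from straight. Swinging tab0 first.

```bash
python3 -m creep '[[0.4,0.0275,-0.03,0,0,0,0],[0.4,0,-0.033,0.03,0,0,0],[0.4,0,0,0.045,0,0,0],[0.4,0,0,0.045,0,0,0],[0.4,0,0,0.04,0,0,0],[0.4,0,0,0.032,0,0,0],[0.4,0,0,0,0,0,0],[0,0,0,0,0,0,0],[0,0,0,0,0,0,0],[0,0,0,0,0,0,0],[0,0,0,0,0,0,0]]' 20
python3 - <<'E'
from h import *
b=np.load('box.npy'); need(pose2(b,[-.062,.0985,.108])[0],b[2]+np.pi/2)
E
```

```text
t: 4.15
tool_pos: [0.4956, -0.1579, 0.1097]
tool_rot: [2.361, 2.069, -0.002]
contact_force: [-3.3, -3.7, 0.3]
opening: 0.0132
t 4.2 tcp [ 0.4956 -0.1579  0.1097] yaw 82.5 tilt [ 0.0007 -0.0023] F [-3.3 -3.7  0.3] open 0.0132 q [-0.45 -0.09  1.97 -0.    1.27 -0.32]
turn z deg -0.0  shift mm [1.9 0.  1.7] toolx [ 0.13  0.99 -0.  ] tooly [ 0.99 -0.13  0.  ]
```

Lug gripped. Tracing the arc, then releasing and rising.

```bash
python3 -m creep '[[0,-0.002,0.0045,0,0,0,0],[0,-0.002,0.0045,0,0,0,0],[0,-0.003,0.0033,0,0,0,0],[0,-0.003,0.0033,0,0,0,0],[0,-0.0038,0.0022,0,0,0,0],[0,-0.0038,0.0022,0,0,0,0],[0,-0.0045,0.001,0,0,0,0],[0,-0.0045,0.001,0,0,0,0],[0,-0.0015,0,0,0,0,0],[0,0,0,0,0,0,0],[0,0,0,0,0,0,0]]'
python3 - <<'E'
from h import *
b=np.load('box.npy'); need(pose2(b,[-.04,.07,.108])[0],b[2]+np.pi/2)
E
```

```text
t: 5.25
tool_pos: [0.5145, -0.1857, 0.1096]
tool_rot: [-2.362, -2.069, -0.007]
contact_force: [-2.0, 6.8, 1.4]
opening: 0.0132
t 5.2 tcp [ 0.5145 -0.1857  0.1096] yaw 82.4 tilt [0.002  0.0041] F [-2.   6.8  1.4] open 0.0132 q [-0.48 -0.03  1.9   0.    1.26 -0.35]
turn z deg -0.1  shift mm [-1.5 -0.3  1.6] toolx [0.13 0.99 0.  ] tooly [ 0.99 -0.13  0.  ]
```

```bash
python3 -m creep '[[0.4,0,0,0,0,0,0],[0.4,0,0,0,0,0,0],[0.4,0,0,-0.04,0,0,0],[0.4,0.027,0.0453,0,0,0,0],[0.4,0,0,0.02,0,0,0],[0.4,0,0,0.02,0,0,0],[0.4,0,0,0,0,0,0],[0,0,0,0,0,0,0],[0,0,0,0,0,0,0],[0,0,0,0,0,0,0],[0,0,0,0,0,0,0]]'
python3 - <<'E'
from h import *
b=np.load('box.npy'); need(pose2(b,[0.005,.0995,.108])[0],b[2]+np.pi/2)
E
```

```text
t: 6.35
tool_pos: [0.5603, -0.1681, 0.1095]
tool_rot: [2.361, 2.069, 0.002]
contact_force: [3.4, 0.6, -1.1]
opening: 0.0132
t 6.3 tcp [ 0.5603 -0.1681  0.1095] yaw 82.5 tilt [ 0.0026 -0.0006] F [ 3.4  0.6 -1.1] open 0.0132 q [-0.42  0.06  1.81  0.    1.26 -0.29]
turn z deg -0.1  shift mm [4.6 1.5 1.5] toolx [ 0.13  0.99 -0.  ] tooly [ 0.99 -0.13  0.  ]
```

```bash
python3 -m creep '[[0,-0.0014,0.0048,0,0,0,0],[0,-0.0014,0.0047,0,0,0,0],[0,-0.0025,0.0037,0,0,0,0],[0,-0.0025,0.0037,0,0,0,0],[0,-0.0036,0.0028,0,0,0,0],[0,-0.0035,0.0028,0,0,0,0],[0,-0.0035,0.0015,0,0,0,0],[0,-0.0034,0.0014,0,0,0,0],[0,-0.0033,0.0005,0,0,0,0],[0,-0.0032,0.0005,0,0,0,0],[0,0,0,0,0,0,0],[0,0,0,0,0,0,0]]'
python3 - <<'E'
from h import *
b=np.load('box.npy'); need(pose2(b,[0.03,.07,.108])[0],b[2]+np.pi/2)
E
```

```text
t: 7.55
tool_pos: [0.5828, -0.1983, 0.1092]
tool_rot: [-2.363, -2.07, -0.004]
contact_force: [1.1, 5.2, 1.1]
opening: 0.0131
t 7.5 tcp [ 0.5828 -0.1983  0.1092] yaw 82.4 tilt [0.0016 0.0025] F [1.1 5.2 1.1] open 0.0131 q [-0.45  0.13  1.74  0.    1.27 -0.32]
turn z deg -0.1  shift mm [2.1 0.3 1.2] toolx [0.13 0.99 0.  ] tooly [ 0.99 -0.13  0.  ]
```

```bash
python3 -m creep '[[0.4,0,0,0,0,0,0],[0.4,0,0,0,0,0,0],[0.4,0,0,-0.04,0,0,0],[0.4,0.016,0.025,0,0,0,0],[0.4,0.0155,0.025,0,0,0,0],[0.4,0,0,0.02,0,0,0],[0.4,0,0,0.02,0,0,0],[0.4,0,0,0,0,0,0],[0,0,0,0,0,0,0],[0,0,0,0,0,0,0],[0,0,0,0,0,0,0],[0,0,0,0,0,0,0]]'
python3 - <<'E'
from h import *
b=np.load('box.npy'); need(pose2(b,[0.08,.0985,.108])[0],b[2]+np.pi/2)
E
```

```text
t: 8.75
tool_pos: [0.6354, -0.175, 0.1089]
tool_rot: [2.363, 2.07, -0.001]
contact_force: [-3.1, 0.0, -1.7]
opening: 0.0129
t 8.8 tcp [ 0.6354 -0.175   0.1089] yaw 82.5 tilt [-0.0002 -0.0005] F [-3.1  0.  -1.7] open 0.0129 q [-0.38  0.23  1.63 -0.    1.28 -0.25]
turn z deg -0.1  shift mm [0.6 1.2 0.9] toolx [ 0.13  0.99 -0.  ] tooly [ 0.99 -0.13 -0.  ]
```

```bash
python3 -m creep '[[0,-0.0019,0.0041,0,0,0,0],[0,-0.0019,0.0041,0,0,0,0],[0,-0.0031,0.0033,0,0,0,0],[0,-0.0031,0.0033,0,0,0,0],[0,-0.0038,0.0022,0,0,0,0],[0,-0.0038,0.0022,0,0,0,0],[0,-0.0045,0.001,0,0,0,0],[0,-0.0045,0.001,0,0,0,0],[0,-0.0015,0,0,0,0,0],[0,0,0,0,0,0,0],[0,0,0,0,0,0,0],[0.4,0,0,0,0,0,0],[0.4,0,0,0,0,0,0],[0.4,0,0,-0.05,0,0,0],[0.4,0,0,-0.05,0,0,0],[0.4,0,0,0,0,0,0]]'
python3 - <<'E'
from h import *
b=np.load('box.npy'); 
cal=calibration('wrist'); im=get_image('wrist'); 
cv2.imwrite('pics/w2.png',cv2.resize(im[150:400],None,fx=1.25,fy=1.25)[:,:,::-1])
snap('top','t2.png',(340,110,460,270),4)
need(pose2(b,[0.07,-.022,.138])[0],b[2]+np.pi/2)
need(pose2(b,[0.1,.07,.108])[0],b[2]+np.pi/2)
E
```

```text
t: 10.35
tool_pos: [0.6577, -0.2076, 0.2199]
tool_rot: [2.35, 2.059, 0.012]
contact_force: [1.4, -0.5, 0.9]
opening: 0.0345
t 10.4 tcp [ 0.6546 -0.2063  0.212 ] yaw 82.5 tilt [ 0.0061 -0.0028] F [ 0.7  0.1 -1. ] open 0.0342 q [-0.41  0.2   1.48 -0.    1.45 -0.28]
turn z deg -0.1  shift mm [-91.2 -32.4  74. ] toolx [ 0.13  0.99 -0.  ] tooly [ 0.99 -0.13  0.01]
t 10.4 tcp [ 0.6546 -0.2063  0.212 ] yaw 82.5 tilt [ 0.0061 -0.0028] F [ 0.7  0.1 -1. ] open 0.0342 q [-0.41  0.2   1.48 -0.    1.45 -0.28]
turn z deg -0.1  shift mm [  0.8  -2.6 104. ] toolx [ 0.13  0.99 -0.  ] tooly [ 0.99 -0.13  0.01]
```

View pics/t2.png

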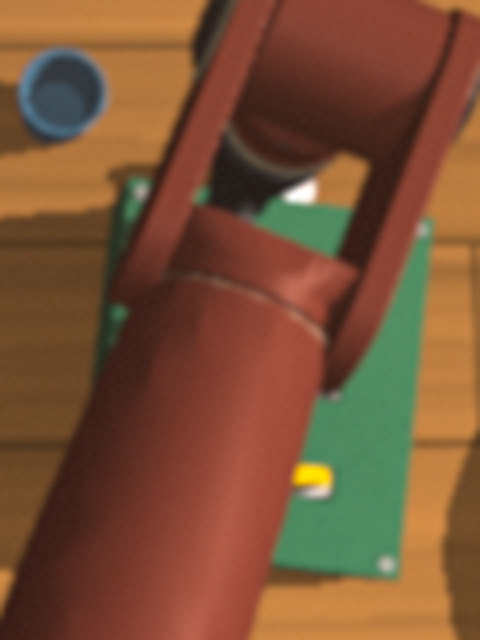

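View pics/w2.png

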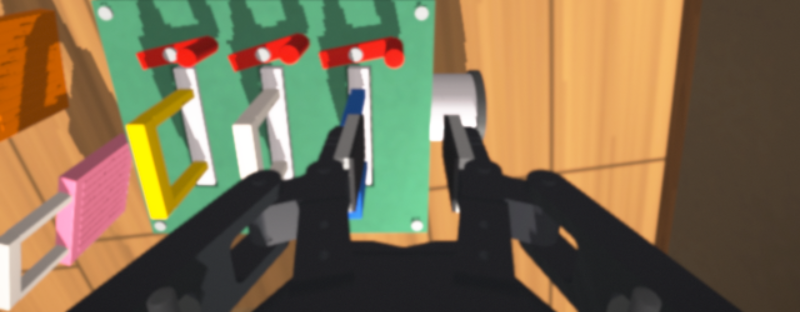

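All three tabs now lie across (wrist picture, y≈50). Next: grasp the blue filter 22 mm off centre, so the hook has room under the bar's middle.

```bash
python3 -m creep '[[0.4,-0.046,-0.016,0,0,0,0],[0.4,-0.045,-0.0164,0,0,0,0],[0.4,0,0,0.03,0,0,0],[0.4,0,0,0.03,0,0,0],[0.4,0,0,0.017,0,0,0],[0.4,0,0,0,0,0,0]]' 60
python3 - <<'E'
from h import *
b=np.load('box.npy'); need(pose2(b,[0.07,-.022,.135])[0],b[2]+np.pi/2)
E
```

```text
t: 11.05
tool_pos: [0.6063, -0.2897, 0.1259]
tool_rot: [-2.356, -2.065, 0.004]
contact_force: [0.9, -0.0, 0.2]
opening: 0.0343
t 11.1 tcp [ 0.6063 -0.2897  0.1259] yaw 82.5 tilt [-0.0075  0.0046] F [ 0.9 -0.   0.2] open 0.0343 q [-0.56  0.25  1.58 -0.    1.33 -0.42]
turn z deg -0.0  shift mm [-2.3  5.  -9.2] toolx [0.13 0.99 0.  ] tooly [ 0.99 -0.13 -0.01]
```

```bash
python3 -m creep '[[0.4,0,0,0,0,0,0],[0.4,0,0,0,0,0,0]]' 60
python3 - <<'E'
from h import *
b=np.load('box.npy'); need(pose2(b,[0.07,-.022,.135])[0],b[2]+np.pi/2)
E
```

```text
t: 11.25
tool_pos: [0.6101, -0.2916, 0.1333]
tool_rot: [2.36, 2.069, 0.001]
contact_force: [-0.2, -0.6, 0.3]
opening: 0.0339
t 11.2 tcp [ 0.6101 -0.2916  0.1333] yaw 82.5 tilt [ 0.0026 -0.0016] F [-0.2 -0.6  0.3] open 0.0339 q [-0.56  0.24  1.57 -0.    1.33 -0.42]
turn z deg -0.0  shift mm [-1.   1.1 -1.7] toolx [ 0.13  0.99 -0.  ] tooly [ 0.99 -0.13  0.  ]
```

```bash
python3 -m creep '[[0,0,0.001,0,0,0,0],[0,0,0,0,0,0,0],[0,0,0,0,0,0,0],[0,0,0,0,0,0,0],[0,0,0,-0.01,0,0,0],[0,0,0,-0.02,0,0,0],[0,0,0,-0.02,0,0,0],[0,0,0,-0.02,0,0,0],[0,0,0,-0.02,0,0,0],[0,0,0,-0.02,0,0,0],[0,0,0,-0.02,0,0,0],[0,0,0,-0.02,0,0,0],[0,0,0,-0.02,0,0,0],[0,0,0,-0.01,0,0,0],[0,0,0,0,0,0,0],[0,0,0,0,0,0,0],[0,0,0,0,0,0,0]]' 60
python3 - <<'E'
from h import *
r=np.load('rack.npy')
need(pose2(r,[-.08,-.13-.022,.235])[0],r[2]+np.pi/2)
cv2.imwrite('pics/w3.png',get_image('wrist')[:,:,::-1]); snap('scene','s3.png',(140,60,540,320),2)
E
```

```text
t: 12.95
tool_pos: [0.6092, -0.291, 0.309]
tool_rot: [-2.36, -2.068, 0.002]
contact_force: [0.1, 0.7, -4.2]
opening: 0.0109
t 12.9 tcp [ 0.6092 -0.291   0.309 ] yaw 82.5 tilt [-0.003   0.0018] F [ 0.1  0.7 -4.2] open 0.0109 q [-0.56  0.14  1.39 -0.    1.61 -0.42]
turn z deg -24.2  shift mm [408.5 -13.   74.6] toolx [-0.29  0.96  0.  ] tooly [ 0.96  0.29 -0.  ]
```

View pics/s3.png

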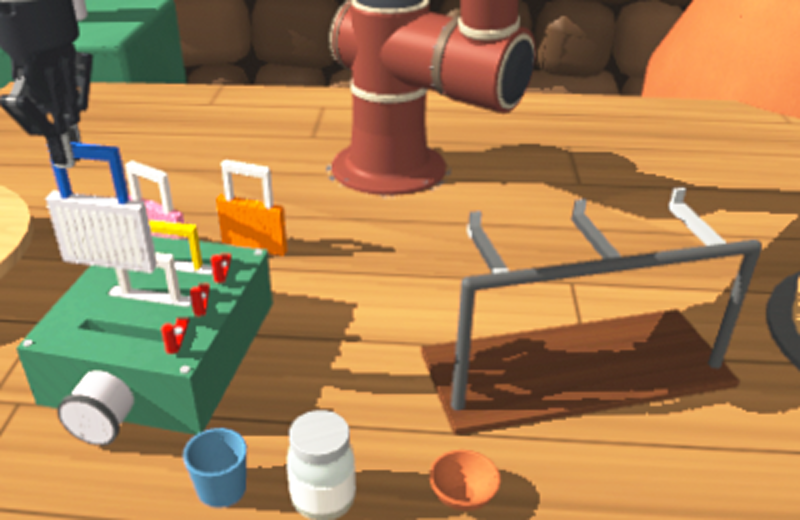

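Blue is held level, the tabs are aside, and the rack hasn't moved (crossbar end at scene 372,201). Going to the front of hook2.

```bash
python3 -m creep '[[0,0,0,0,0,0,-8.1],[0,0,0,0,0,0,-8.1],[0,0,0,0,0,0,-8],[0,0.02,0,0,0,0,0],[0,0.04,0,0,0,0,0],[0,0.045,0,0,0,0,0],[0,0.045,0,0,0,0,0],[0,0.045,0,0,0,0,0],[0,0.045,0,0,0,0,0],[0,0.045,0,0,0,0,0],[0,0.045,0,0,0,0,0],[0,0.045,0,0,0,0,0],[0,0.045,0,0,0,0,0],[0,0.045,0,0,0,0,0],[0,0.045,0,0,0,0,0],[0,0.045,-0.005,0,0,0,0],[0,0.045,-0.005,0,0,0,0],[0,0.045,-0.003,0,0,0,0],[0,0.02,0,0,0,0,0]]'
python3 -m creep '[[0,0,0,0,0,0,0],[0,0,0,0,0,0,0],[0,0,0,0,0,0,0]]'
python3 - <<'E'
from h import *
r=np.load('rack.npy')
need(pose2(r,[-.08,.13-.021,.2125])[0],r[2]+np.pi/2)
cal=calibration('wrist');im=get_image('wrist')
for P in [[x,y,.195] for x in(0,.057) for y in(-.13,0,.13)]+[[-.035,y,.213] for y in(-.13,0,.13)]:
    for u in proj(cal,pose2(r,P)):
        if 0<u[0]<640 and 0<u[1]<400: cv2.circle(im,tuple(int(round(v)) for v in u),3,(255,0,255),1)
cv2.imwrite('pics/w4.png',cv2.resize(im,None,fx=1.25,fy=1.25)[:,:,::-1])
E
```

```text
t: 14.95
tool_pos: [0.4046, 0.3447, 0.3107]
tool_rot: [-1.871, -2.522, 0.001]
contact_force: [0.9, -0.2, -3.3]
opening: 0.0107
t: 15.25
tool_pos: [0.407, 0.3411, 0.311]
tool_rot: [1.877, 2.519, -0.001]
contact_force: [0.0, 0.1, -3.2]
opening: 0.0106
t 15.2 tcp [0.407  0.3411 0.311 ] yaw 106.6 tilt [-0.0003 -0.0007] F [ 0.   0.1 -3.2] open 0.0106 q [ 0.56 -0.21  1.73 -0.    1.62  0.27]
turn z deg -0.1  shift mm [ 6.  -1.2 98.5] toolx [-0.29  0.96 -0.  ] tooly [ 0.96  0.29 -0.  ]
```

View pics/w4.png

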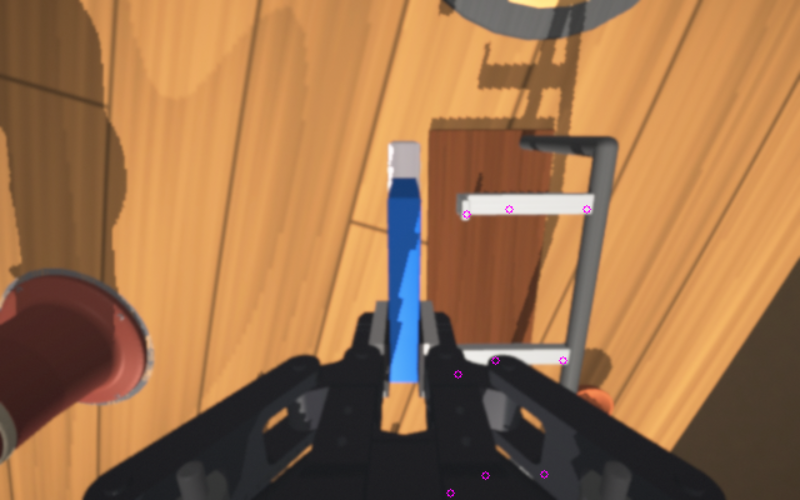

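The hooks show about 3.5 mm further along rack +y than the overlay (hook2 at y≈205 against 209). I'll correct for that, then lower and thread the hook.

```bash
python3 -m creep '[[0,0.0075,0,0.02,0,0,0],[0,0,0,0.04,0,0,0],[0,0,0,0.0385,0,0,0],[0,0,0,0,0,0,0],[0,0,0,0,0,0,0],[0,0,0.015,0,0,0,0],[0,0,0.015,0,0,0,0],[0,0,0.015,0,0,0,0],[0,0,0.015,0,0,0,0],[0,0,0.015,0,0,0,0],[0,0,0.004,0,0,0,0],[0,0,0,0,0,0,0],[0,0,0,0,0,0,0],[0,0,0,0.008,0,0,0],[0,0,0,0.008,0,0,0],[0,0,0,0.006,0,0,0],[0,0,0,0,0,0,0],[0,0,0,0,0,0,0]]'
python3 - <<'E'
from h import *
r=np.load('rack.npy')+[0,0,0]; r[:2]+=.0035*np.array([-np.sin(r[2]),np.cos(r[2])]); np.save('rack.npy',r)
need(pose2(r,[0,.13-.021,.1865])[0],r[2]+np.pi/2)
snap('wrist','w5.png',(200,100,560,400),2); snap('scene','s5.png',(330,110,530,290),4)
E
```

```text
t: 17.1
tool_pos: [0.4799, 0.3717, 0.1902]
tool_rot: [-1.876, -2.52, 0.001]
contact_force: [-0.2, 0.4, -3.1]
opening: 0.0108
t 17.1 tcp [0.4799 0.3717 0.1902] yaw 106.7 tilt [-0.0009 -0.0005] F [-0.2  0.4 -3.1] open 0.0108 q [0.54 0.04 1.7  0.   1.41 0.25]
turn z deg -0.0  shift mm [1.2 0.1 3.7] toolx [-0.29  0.96 -0.  ] tooly [ 0.96  0.29 -0.  ]
```

View pics/s5.png

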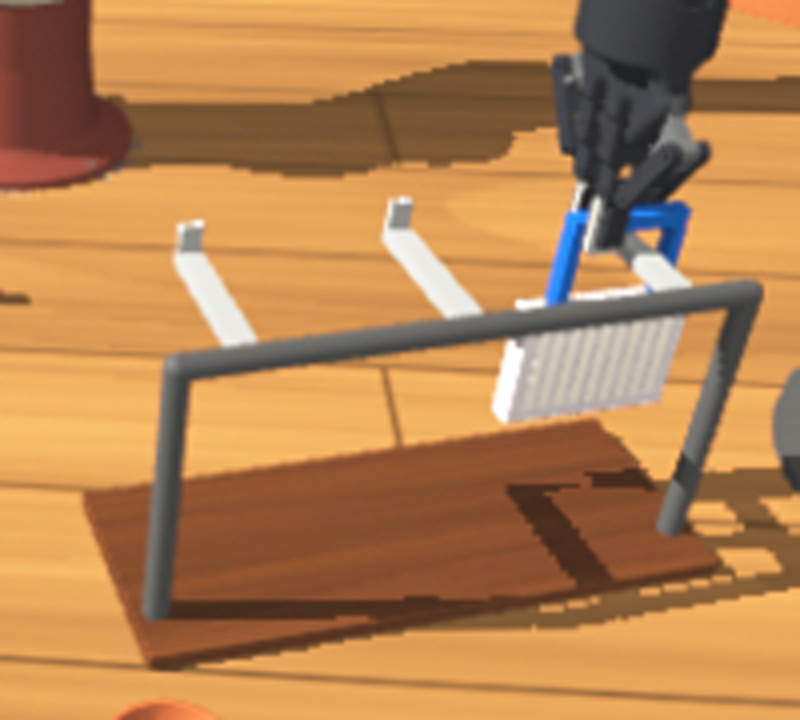

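The hook is threaded through the handle. Lowering to contact.

```bash
python3 -m creep '[[0,0,0,0.0015,0,0,0],[0,0,0,0.0015,0,0,0],[0,0,0,0,0,0,0],[0,0,0,0,0,0,0]]';python3 -m creep '[[0,0,0,0.0015,0,0,0],[0,0,0,0,0,0,0],[0,0,0,0,0,0,0]]'
```

```text
t: 17.6
tool_pos: [0.4803, 0.3718, 0.1878]
tool_rot: [-1.876, -2.52, 0.0]
contact_force: [0.1, 0.1, -3.7]
opening: 0.0105
t: 17.9
tool_pos: [0.4804, 0.3718, 0.1864]
tool_rot: [1.876, 2.52, 0.0]
contact_force: [0.6, 0.0, -2.5]
opening: 0.0108
```

```bash
python3 -m creep '[[0,0,0,0.0015,0,0,0],[0,0,0,0,0,0,0],[0,0,0,0,0,0,0]]';python3 -m creep '[[0,0,0,0.0015,0,0,0],[0,0,0,0,0,0,0],[0,0,0,0,0,0,0]]'
```

```text
t: 18.2
tool_pos: [0.4804, 0.3718, 0.1862]
tool_rot: [1.876, 2.52, 0.001]
contact_force: [-4.0, -2.4, 6.3]
opening: 0.0108
t: 18.5
tool_pos: [0.4805, 0.3719, 0.1861]
tool_rot: [1.875, 2.52, 0.001]
contact_force: [-6.2, -4.8, 11.4]
opening: 0.0109
```

```bash
python3 -m creep '[[0,0,0,-0.002,0,0,0],[0,0,0,0,0,0,0],[0.3,0,0,0,0,0,0],[0.35,0,0,0,0,0,0],[0.35,0,0,0,0,0,0],[0.35,0,0,-0.01,0,0,0],[0.35,0,0,-0.02,0,0,0],[0.35,0,0,-0.04,0,0,0],[0.35,0,0,-0.045,0,0,0],[0.35,0,0,0,0,0,0],[0.35,0,0,0,0,0,0]]'
python3 - <<'E'
from h import *
b=np.load('box.npy')
need(pose2(b,[0,-.022,.30])[0],b[2]+np.pi/2)
snap('wrist','w6.png',(200,100,560,400),2); snap('scene','s6.png',(330,110,530,290),4)
E
```

```text
t: 19.6
tool_pos: [0.4811, 0.3723, 0.3031]
tool_rot: [1.875, 2.519, 0.007]
contact_force: [0.3, 0.7, -0.8]
opening: 0.0303
t 19.6 tcp [0.4811 0.3723 0.3031] yaw 106.7 tilt [0.004  0.0025] F [ 0.3  0.7 -0.8] open 0.0303 q [ 0.54 -0.02  1.57  0.    1.59  0.25]
turn z deg 24.2  shift mm [-642.4  145.6    3. ] toolx [0.13 0.99 0.  ] tooly [ 0.99 -0.13  0.  ]
```

View pics/s6.png

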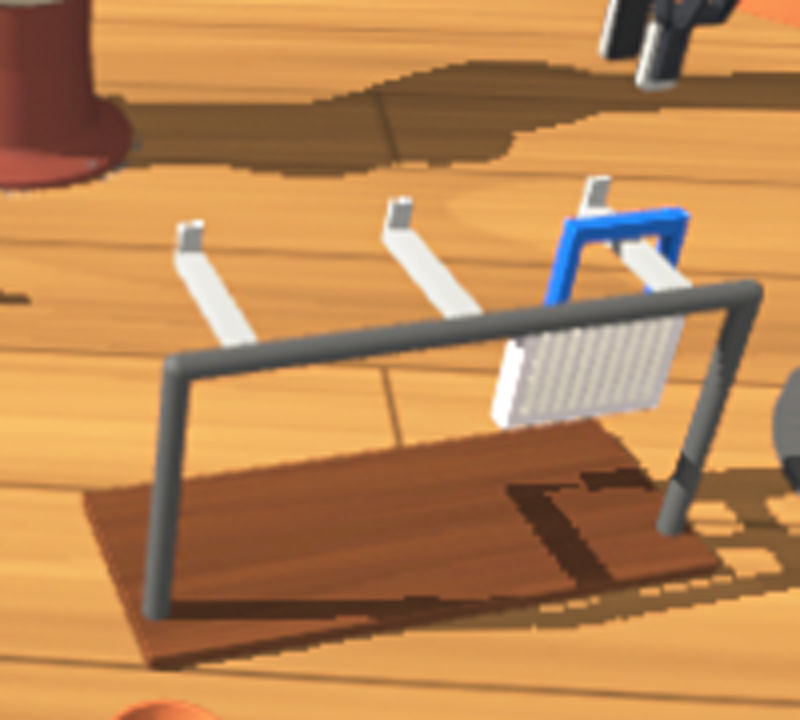

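Blue hangs on hook2. Next: white.

```bash
python3 -m creep '[[0.4,0,0,0,0,0,8.1],[0.4,0,0,0,0,0,8.1],[0.4,-0.02,0.003,0,0,0,8],[0.4,-0.04,0.0096,0,0,0,0],[0.4,-0.0466,0.0106,0,0,0,0],[0.4,-0.0466,0.0106,0,0,0,0],[0.4,-0.0466,0.0106,0,0,0,0],[0.4,-0.0466,0.0106,0,0,0,0],[0.4,-0.0466,0.0106,0,0,0,0],[0.4,-0.0466,0.0106,0,0,0,0],[0.4,-0.0466,0.0106,0,0,0,0],[0.4,-0.0466,0.0106,0,0,0,0],[0.4,-0.0466,0.0106,0,0,0,0],[0.4,-0.0466,0.0106,0,0,0,0],[0.4,-0.0466,0.0106,0,0,0,0],[0.4,-0.0466,0.0106,0.003,0,0,0],[0.4,-0.023,0.006,0,0,0,0],[0.4,0,0,0,0,0,0],[0.4,0,0,0,0,0,0],[0.4,0,0,0,0,0,0]]' 60
python3 - <<'E'
from h import *
b=np.load('box.npy'); need(pose2(b,[0,-.0215,.1335])[0],b[2]+np.pi/2)
E
```

```text
t: 21.7
tool_pos: [0.5432, -0.2825, 0.2963]
tool_rot: [-2.36, -2.071, 0.0]
contact_force: [-0.4, 0.2, 0.2]
opening: 0.0342
t 21.7 tcp [ 0.5432 -0.2825  0.2963] yaw 82.5 tilt [-0.0013  0.0013] F [-0.4  0.2  0.2] open 0.0342 q [-0.6  -0.01  1.57  0.    1.58 -0.47]
turn z deg 0.0  shift mm [ -0.9  -1.2 162.8] toolx [0.13 0.99 0.  ] tooly [ 0.99 -0.13 -0.  ]
```

```bash
python3 -m creep '[[0.4,-0.0009,-0.0012,0.03,0,0,0],[0.4,0,0,0.045,0,0,0],[0.4,0,0,0.045,0,0,0],[0.4,0,0,0.03,0,0,0],[0.4,0,0,0.013,0,0,0],[0.4,0,0,0,0,0,0],[0.4,0,0,0,0,0,0],[0.4,0,0,0,0,0,0]]' 60
python3 - <<'E'
from h import *
b=np.load('box.npy'); need(pose2(b,[0,-.0215,.1335])[0],b[2]+np.pi/2)
E
```

```text
t: 22.5
tool_pos: [0.5437, -0.2852, 0.1374]
tool_rot: [2.359, 2.068, 0.002]
contact_force: [-0.3, -0.5, 0.4]
opening: 0.0339
t 22.5 tcp [ 0.5437 -0.2852  0.1374] yaw 82.5 tilt [ 0.004  -0.0028] F [-0.3 -0.5  0.4] open 0.0339 q [-0.6   0.1   1.73  0.    1.31 -0.47]
turn z deg -0.0  shift mm [ 1.9 -2.3  3.9] toolx [ 0.13  0.99 -0.  ] tooly [ 0.99 -0.13  0.  ]
```

```bash
python3 -m creep '[[0.4,0.0015,-0.0015,0.0035,0,0,0],[0.4,0,0,0,0,0,0],[0,0,0,0,0,0,0],[0,0,0,0,0,0,0],[0,0,0,0,0,0,0],[0,0,0,0,0,0,0]]' 60
python3 - <<'E'
from h import *
b=np.load('box.npy'); need(pose2(b,[0,-.0215,.1335])[0],b[2]+np.pi/2)
E
python3 -m creep '[[0,0,0,-0.01,0,0,0],[0,0,0,-0.02,0,0,0],[0,0,0,-0.02,0,0,0],[0,0,0,-0.02,0,0,0],[0,0,0,-0.02,0,0,0],[0,0,0,-0.02,0,0,0],[0,0,0,-0.02,0,0,0],[0,0,0,-0.02,0,0,0],[0,0,0,-0.02,0,0,0],[0,0,0,-0.01,0,0,0],[0,0,0,0,0,0,0],[0,0,0,0,0,0,0],[0,0,0,0,0,0,0]]'
python3 - <<'E'
from h import *
r=np.load('rack.npy'); need(pose2(r,[-.08,-.0225,.2125])[0],r[2]+np.pi/2)
for c in('top','scene'): get_image(c); print(c,models.search_frame(c,'rack')[:1])
E
```

```text
t: 23.1
tool_pos: [0.5411, -0.2833, 0.1313]
tool_rot: [2.362, 2.07, -0.0]
contact_force: [0.2, -1.3, 2.4]
opening: 0.011
t 23.1 tcp [ 0.5411 -0.2833  0.1313] yaw 82.5 tilt [ 0.0007 -0.0009] F [ 0.2 -1.3  2.4] open 0.0110 q [-0.6   0.1   1.74 -0.    1.31 -0.47]
turn z deg -0.0  shift mm [ 0.3  0.6 -2.2] toolx [ 0.13  0.99 -0.  ] tooly [ 0.99 -0.13  0.  ]
t: 24.4
tool_pos: [0.5402, -0.2824, 0.3089]
tool_rot: [-2.36, -2.069, 0.001]
contact_force: [0.3, 0.2, -2.4]
opening: 0.0107
t 24.4 tcp [ 0.5402 -0.2824  0.3089] yaw 82.5 tilt [-0.0025  0.0018] F [ 0.3  0.2 -2.4] open 0.0107 q [-0.6  -0.02  1.55  0.    1.61 -0.47]
turn z deg -24.2  shift mm [513.3  50.6  97. ] toolx [-0.29  0.96  0.  ] tooly [ 0.96  0.29 -0.  ]
top [{'extent': [373.4, 208.3, 383.6, 238.5], 'conf': 0.69}]
scene [{'extent': [350.1, 156.1, 519.9, 278.6], 'conf': 0.55}]
```

```bash
python3 -m creep '[[0,0,0,0,0,0,-8.1],[0,0,0,0,0,0,-8.1],[0,0,0,0,0,0,-8],[0,0.02,0.002,0,0,0,0],[0,0.04,0.004,0,0,0,0],[0,0.044,0.0045,0,0,0,0],[0,0.044,0.0045,0,0,0,0],[0,0.044,0.0045,0,0,0,0],[0,0.044,0.0045,0,0,0,0],[0,0.044,0.0045,0,0,0,0],[0,0.044,0.0045,0,0,0,0],[0,0.044,0.0045,0,0,0,0],[0,0.044,0.0045,0,0,0,0],[0,0.044,0.0045,0,0,0,0],[0,0.04,0.0035,0,0,0,0],[0,0.017,0,0,0,0,0],[0,0,0,0,0,0,0],[0,0,0,0,0,0,0],[0,0,0,0,0,0,0]]'
python3 - <<'E'
from h import *
r=np.load('rack.npy')
need(pose2(r,[-.08,-.0225,.2105])[0],r[2]+np.pi/2)
cal=calibration('wrist');im=get_image('wrist')
for P in [[x,y,.195] for x in(0,.057) for y in(-.13,0,.13)]+[[-.035,y,.213] for y in(-.13,0,.13)]:
    for u in proj(cal,pose2(r,P)):
        if 0<u[0]<640 and 0<u[1]<400: cv2.circle(im,tuple(int(round(v)) for v in u),3,(255,0,255),1)
cv2.imwrite('pics/w7.png',cv2.resize(im,None,fx=1.25,fy=1.25)[:,:,::-1])
E
```

```text
t: 26.5
tool_pos: [0.4416, 0.2223, 0.3107]
tool_rot: [1.878, 2.518, -0.0]
contact_force: [-0.3, -0.8, -1.6]
opening: 0.0112
t 26.5 tcp [0.4416 0.2223 0.3107] yaw 106.6 tilt [ 0.     -0.0004] F [-0.3 -0.8 -1.6] open 0.0112 q [ 0.32 -0.3   1.8  -0.    1.64  0.03]
turn z deg -0.1  shift mm [  1.8  -0.2 100.2] toolx [-0.29  0.96 -0.  ] tooly [ 0.96  0.29 -0.  ]
```

View pics/w7.png

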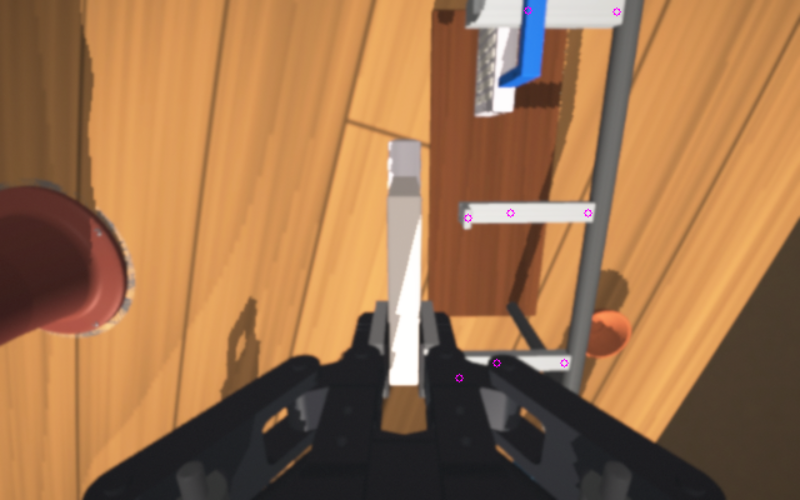

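The middle hook sits on its overlay, so the rack hasn't moved. Threading hook1.

```bash
python3 -m creep '[[0,0.0015,0,0.02,0,0,0],[0,0,0,0.04,0,0,0],[0,0,0,0.04,0,0,0],[0,0,0,0,0,0,0],[0,0,0,0,0,0,0],[0,0,0.015,0,0,0,0],[0,0,0.015,0,0,0,0],[0,0,0.015,0,0,0,0],[0,0,0.015,0,0,0,0],[0,0,0.015,0,0,0,0],[0,0,0.005,0,0,0,0],[0,0,0,0,0,0,0],[0,0,0,0,0,0,0],[0,0,0,0.008,0,0,0],[0,0,0,0.008,0,0,0],[0,0,0,0.006,0,0,0],[0,0,0,0,0,0,0],[0,0,0,0,0,0,0],[0,0,0,0,0,0,0]]'
python3 - <<'E'
from h import *
r=np.load('rack.npy'); need(pose2(r,[0,-.0225,.1843])[0],r[2]+np.pi/2)
E
python3 -m creep '[[0,0,0,0.0015,0,0,0],[0,0,0,0,0,0,0],[0,0,0,0,0,0,0]]'; python3 -m creep '[[0,0,0,0.0015,0,0,0],[0,0,0,0,0,0,0],[0,0,0,0,0,0,0]]'
```

```text
t: 28.45
tool_pos: [0.5179, 0.2474, 0.1891]
tool_rot: [1.876, 2.52, 0.001]
contact_force: [1.0, 0.3, -2.9]
opening: 0.0108
t 28.4 tcp [0.5179 0.2474 0.1891] yaw 106.7 tilt [0.0004 0.0002] F [ 1.   0.3 -2.9] open 0.0108 q [ 0.32 -0.04  1.78  0.    1.4   0.03]
turn z deg -0.0  shift mm [-0.4 -0.6  4.8] toolx [-0.29  0.96  0.  ] tooly [0.96 0.29 0.  ]
t: 28.75
tool_pos: [0.5179, 0.2474, 0.1874]
tool_rot: [1.876, 2.52, 0.0]
contact_force: [0.7, -0.2, -1.7]
opening: 0.0106
t: 29.05
tool_pos: [0.5177, 0.2473, 0.1857]
tool_rot: [-1.876, -2.52, 0.0]
contact_force: [-0.1, -0.3, -2.1]
opening: 0.0109
```

```bash
python3 -m creep '[[0,0,0,0.0015,0,0,0],[0,0,0,0,0,0,0],[0,0,0,0,0,0,0]]'; python3 -m creep '[[0,0,0,0.001,0,0,0],[0,0,0,0,0,0,0],[0,0,0,0,0,0,0]]'
```

```text
t: 29.35
tool_pos: [0.5178, 0.2473, 0.1843]
tool_rot: [-1.876, -2.52, 0.0]
contact_force: [-0.3, 0.5, -1.7]
opening: 0.0108
t: 29.65
tool_pos: [0.5179, 0.2474, 0.1842]
tool_rot: [1.876, 2.52, 0.0]
contact_force: [-3.6, -1.5, 4.5]
opening: 0.0107
```

Seated. Releasing, rising, and going back for yellow.

```bash
python3 -m creep '[[0,0,0,0,0,0,0],[0.3,0,0,0,0,0,0],[0.35,0,0,0,0,0,0],[0.35,0,0,0,0,0,0],[0.35,0,0,-0.01,0,0,0],[0.35,0,0,-0.02,0,0,0],[0.35,0,0,-0.04,0,0,0],[0.35,0,0,-0.045,0,0,0],[0.35,0,0,0,0,0,0],[0.35,0,0,0,0,0,0],[0.35,0,0,0,0,0,0]]'
python3 - <<'E'
from h import *
b=np.load('box.npy')
need(pose2(b,[-.07,-.0215,.30])[0],b[2]+np.pi/2)
snap('wrist','w8.png',(200,0,560,300),2)
E
```

```text
t: 30.75
tool_pos: [0.5174, 0.2472, 0.2973]
tool_rot: [-1.876, -2.519, 0.002]
contact_force: [-0.1, -0.2, -1.0]
opening: 0.0296
t 30.8 tcp [0.5174 0.2472 0.2973] yaw 106.7 tilt [-0.0014 -0.0005] F [-0.1 -0.2 -1. ] open 0.0296 q [ 0.32 -0.1   1.65  0.    1.59  0.03]
turn z deg 24.2  shift mm [-522.6   23.3   -2.7] toolx [ 0.13  0.99 -0.  ] tooly [ 0.99 -0.13 -0.  ]
```

```bash
python3 -m creep '[[0.4,0,0,0,0,0,8.1],[0.4,0,0,0,0,0,8.1],[0.4,-0.02,0,0,0,0,8],[0.4,-0.04,0.002,0,0,0,0],[0.4,-0.044,0.002,0,0,0,0],[0.4,-0.044,0.002,0,0,0,0],[0.4,-0.044,0.002,0,0,0,0],[0.4,-0.044,0.002,0,0,0,0],[0.4,-0.044,0.002,0,0,0,0],[0.4,-0.044,0.002,0,0,0,0],[0.4,-0.044,0.002,0,0,0,0],[0.4,-0.044,0.002,0,0,0,0],[0.4,-0.044,0.002,0,0,0,0],[0.4,-0.044,0.002,0,0,0,0],[0.4,-0.022,0.001,0,0,0,0],[0.4,0,0,0,0,0,0],[0.4,0,0,0,0,0,0],[0.4,0,0,0,0,0,0]]' 60
python3 - <<'E'
from h import *
b=np.load('box.npy'); need(pose2(b,[-.07,-.0215,.1335])[0],b[2]+np.pi/2)
E
```

```text
t: 32.6
tool_pos: [0.4749, -0.2722, 0.2975]
tool_rot: [-2.36, -2.071, -0.0]
contact_force: [0.5, -0.4, -1.2]
opening: 0.0341
t 32.6 tcp [ 0.4749 -0.2722  0.2975] yaw 82.5 tilt [-0.001   0.0012] F [ 0.5 -0.4 -1.2] open 0.0341 q [-0.66 -0.16  1.71  0.    1.6  -0.53]
turn z deg 0.0  shift mm [ -2.3  -2.2 164. ] toolx [0.13 0.99 0.  ] tooly [ 0.99 -0.13 -0.  ]
```

```bash
python3 -m creep '[[0.4,-0.0015,-0.002,0.03,0,0,0],[0.4,0,0,0.045,0,0,0],[0.4,0,0,0.045,0,0,0],[0.4,0,0,0.03,0,0,0],[0.4,0,0,0.014,0,0,0],[0.4,0,0,0,0,0,0],[0.4,0,0,0,0,0,0],[0.4,0,0,0,0,0,0],[0.4,0,0,0,0,0,0]]' 60
python3 - <<'E'
from h import *
b=np.load('box.npy'); need(pose2(b,[-.07,-.0215,.1335])[0],b[2]+np.pi/2)
E
```

```text
t: 33.5
tool_pos: [0.4739, -0.2753, 0.1367]
tool_rot: [2.36, 2.068, 0.001]
contact_force: [-0.0, -0.9, 0.7]
opening: 0.0341
t 33.5 tcp [ 0.4739 -0.2753  0.1367] yaw 82.5 tilt [ 0.0032 -0.0024] F [-0.  -0.9  0.7] open 0.0341 q [-0.66 -0.06  1.88  0.    1.31 -0.53]
turn z deg -0.0  shift mm [ 1.2 -1.8  3.2] toolx [ 0.13  0.99 -0.  ] tooly [ 0.99 -0.13  0.  ]
```

```bash
python3 -m creep '[[0.4,0.001,-0.001,0.0015,0,0,0],[0.4,0,0,0,0,0,0],[0,0,0,0,0,0,0],[0,0,0,0,0,0,0],[0,0,0,0,0,0,0],[0,0,0,0,0,0,0]]' 60
python3 - <<'E'
from h import *
b=np.load('box.npy'); need(pose2(b,[-.07,-.0215,.1335])[0],b[2]+np.pi/2)
E
python3 -m creep '[[0,0,0,-0.01,0,0,0],[0,0,0,-0.02,0,0,0],[0,0,0,-0.02,0,0,0],[0,0,0,-0.02,0,0,0],[0,0,0,-0.02,0,0,0],[0,0,0,-0.02,0,0,0],[0,0,0,-0.02,0,0,0],[0,0,0,-0.02,0,0,0],[0,0,0,-0.02,0,0,0],[0,0,0,-0.01,0,0,0],[0,0,0,0,0,0,0],[0,0,0,0,0,0,0],[0,0,0,0,0,0,0]]'
python3 - <<'E'
from h import *
r=np.load('rack.npy'); need(pose2(r,[-.08,-.1525,.2125])[0],r[2]+np.pi/2)
get_image('scene'); print(models.search_frame('scene','rack')[:1])
E
```

```text
t: 34.1
tool_pos: [0.4721, -0.2738, 0.133]
tool_rot: [2.362, 2.07, -0.0]
contact_force: [0.7, -1.1, 1.3]
opening: 0.0106
t 34.1 tcp [ 0.4721 -0.2738  0.133 ] yaw 82.5 tilt [ 0.0004 -0.0007] F [ 0.7 -1.1  1.3] open 0.0106 q [-0.66 -0.06  1.89 -0.    1.31 -0.53]
turn z deg -0.0  shift mm [-0.2  0.2 -0.5] toolx [ 0.13  0.99 -0.  ] tooly [ 0.99 -0.13  0.  ]
t: 35.4
tool_pos: [0.4714, -0.273, 0.311]
tool_rot: [-2.36, -2.069, 0.001]
contact_force: [-0.5, -0.3, -3.1]
opening: 0.0104
t 35.4 tcp [ 0.4714 -0.273   0.311 ] yaw 82.5 tilt [-0.0024  0.0019] F [-0.5 -0.3 -3.1] open 0.0104 q [-0.66 -0.17  1.7   0.    1.62 -0.53]
turn z deg -24.2  shift mm [354.5 113.9  98.7] toolx [-0.29  0.96  0.  ] tooly [ 0.96  0.29 -0.  ]
[{'extent': [352.4, 154.7, 520.0, 273.5], 'conf': 0.49}]
```

```bash
python3 -m creep '[[0,0,0,0,0,0,-8.1],[0,0,0,0,0,0,-8.1],[0,0,0,0,0,0,-8],[0,0.02,0.006,0,0,0,0],[0,0.036,0.012,0,0,0,0],[0,0.041,0.0132,0,0,0,0],[0,0.041,0.0132,0,0,0,0],[0,0.041,0.0132,0,0,0,0],[0,0.041,0.0132,0,0,0,0],[0,0.041,0.0132,0,0,0,0],[0,0.041,0.0132,0,0,0,0],[0,0.035,0.011,0,0,0,0],[0,0.017,0.005,0,0,0,0],[0,0,0,0,0,0,0],[0,0,0,0,0,0,0],[0,0,0,0,0,0,0]]'
python3 - <<'E'
from h import *
r=np.load('rack.npy')
need(pose2(r,[-.08,-.1525,.212])[0],r[2]+np.pi/2)
cal=calibration('wrist');im=get_image('wrist')
for P in [[x,y,.195] for x in(0,.057) for y in(-.13,0,.13)]+[[-.035,y,.213] for y in(-.13,0,.13)]:
    for u in proj(cal,pose2(r,P)):
        if 0<u[0]<640 and 0<u[1]<400: cv2.circle(im,tuple(int(round(v)) for v in u),3,(255,0,255),1)
cv2.imwrite('pics/w9.png',cv2.resize(im,None,fx=1.25,fy=1.25)[:,:,::-1])
E
```

```text
t: 37.1
tool_pos: [0.4788, 0.0974, 0.3124]
tool_rot: [-1.877, -2.519, 0.001]
contact_force: [-0.1, 0.6, -3.1]
opening: 0.0106
t 37.1 tcp [0.4788 0.0974 0.3124] yaw 106.6 tilt [-0.0006 -0.0004] F [-0.1  0.6 -3.1] open 0.0106 q [ 0.05 -0.31  1.81 -0.    1.64 -0.24]
turn z deg -0.1  shift mm [2.100e+00 1.000e-01 1.004e+02] toolx [-0.29  0.96 -0.  ] tooly [ 0.96  0.29 -0.  ]
```

View pics/w9.png

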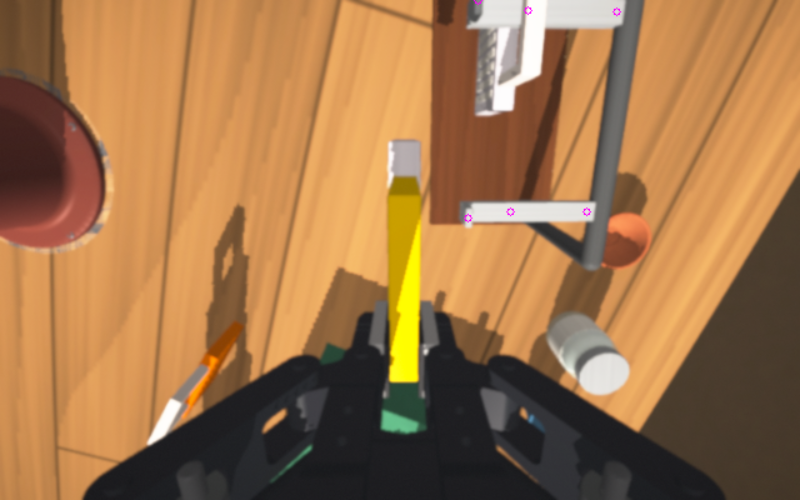

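Hook0 sits on its overlay and the rack is unmoved; white hangs on hook1. Threading the last one.

```bash
python3 -m creep '[[0,0.0015,0,0.02,0,0,0],[0,0,0,0.04,0,0,0],[0,0,0,0.04,0,0,0],[0,0,0,0,0,0,0],[0,0,0,0,0,0,0],[0,0,0.015,0,0,0,0],[0,0,0.015,0,0,0,0],[0,0,0.015,0,0,0,0],[0,0,0.015,0,0,0,0],[0,0,0.015,0,0,0,0],[0,0,0.005,0,0,0,0],[0,0,0,0,0,0,0],[0,0,0,0,0,0,0],[0,0,0,0.008,0,0,0],[0,0,0,0.008,0,0,0],[0,0,0,0.006,0,0,0],[0,0,0,0,0,0,0],[0,0,0,0,0,0,0],[0,0,0,0,0,0,0]]'
python3 - <<'E'
from h import *
r=np.load('rack.npy'); need(pose2(r,[0,-.1525,.186])[0],r[2]+np.pi/2)
E
python3 -m creep '[[0,0,0,0.0015,0,0,0],[0,0,0,0,0,0,0],[0,0,0,0,0,0,0]]'; python3 -m creep '[[0,0,0,0.0015,0,0,0],[0,0,0,0,0,0,0],[0,0,0,0,0,0,0]]'
```

```text
t: 39.05
tool_pos: [0.5552, 0.1226, 0.1911]
tool_rot: [1.876, 2.52, 0.001]
contact_force: [0.4, 0.5, -2.3]
opening: 0.0108
t 39.0 tcp [0.5552 0.1226 0.1911] yaw 106.7 tilt [0.0005 0.0001] F [ 0.4  0.5 -2.3] open 0.0108 q [ 0.09 -0.05  1.79  0.    1.41 -0.2 ]
turn z deg -0.0  shift mm [-0.1 -0.4  5.1] toolx [-0.29  0.96 -0.  ] tooly [0.96 0.29 0.  ]
t: 39.35
tool_pos: [0.5551, 0.1226, 0.1895]
tool_rot: [1.876, 2.52, 0.0]
contact_force: [-0.1, -0.2, -1.8]
opening: 0.0105
t: 39.65
tool_pos: [0.555, 0.1225, 0.1877]
tool_rot: [-1.876, -2.52, 0.0]
contact_force: [0.5, -0.7, -3.0]
opening: 0.0104
```

```bash
python3 -m creep '[[0,0,0,0.0015,0,0,0],[0,0,0,0,0,0,0],[0,0,0,0,0,0,0]]'; python3 -m creep '[[0,0,0,0.0012,0,0,0],[0,0,0,0,0,0,0],[0,0,0,0,0,0,0]]'
```

```text
t: 39.95
tool_pos: [0.555, 0.1225, 0.1862]
tool_rot: [-1.876, -2.52, 0.0]
contact_force: [0.2, -0.0, -3.4]
opening: 0.0107
t: 40.25
tool_pos: [0.5552, 0.1225, 0.186]
tool_rot: [1.876, 2.52, 0.0]
contact_force: [-3.0, -0.6, 2.5]
opening: 0.0112
```

```bash
python3 -m creep '[[0,0,0,0,0,0,0],[0.3,0,0,0,0,0,0],[0.35,0,0,0,0,0,0],[0.35,0,0,0,0,0,0],[0.35,0,0,-0.01,0,0,0],[0.35,0,0,-0.02,0,0,0],[0.35,0,0,-0.035,0,0,0],[0.35,0,0,-0.035,0,0,0],[0.35,0,0,0,0,0,8.1],[0.35,0,0,0,0,0,8.1],[0.35,0,0,0,0,0,8],[0.35,0,0,0,0,0,0],[0.35,0,0,0,0,0,0],[0.35,0,0,0,0,0,0]]' 20
python3 - <<'E'
from h import *
b=np.load('box.npy')
need(pose2(b,[.1,.07,.20])[0],b[2]+np.pi/2)
snap('top','t9.png',(130,110,460,270),2.4)
E
```

```text
t: 41.65
tool_pos: [0.5551, 0.1226, 0.2853]
tool_rot: [2.361, 2.073, 0.0]
contact_force: [0.1, -0.2, 0.5]
opening: 0.0302
t 41.6 tcp [0.5551 0.1226 0.2853] yaw 82.6 tilt [0.0002 0.    ] F [ 0.1 -0.2  0.5] open 0.0302 q [ 0.09 -0.11  1.68  0.    1.57  0.22]
turn z deg 0.1  shift mm [-312.4  139.6   85.3] toolx [0.13 0.99 0.  ] tooly [ 0.99 -0.13  0.  ]
```

View pics/t9.png

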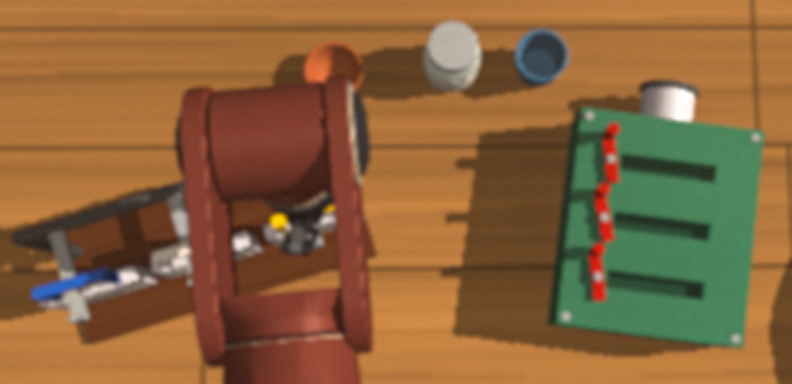

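Slots are empty, all tabs are aside, and the jar, bowl and cup are undisturbed. Now swinging the tabs back, tab2 first.

```bash
python3 -m creep '[[0.4,-0.03,0.0134,0,0,0,0],[0.4,-0.04,0.0179,0,0,0,0],[0.4,-0.04,0.0179,0,0,0,0],[0.4,-0.04,0.0179,0,0,0,0],[0.4,-0.04,0.0179,0,0,0,0],[0.4,-0.04,0.0179,0,0,0,0],[0.4,-0.04,0.0179,0,0,0,0],[0.4,-0.03,0.0134,0.03,0,0,0],[0.4,-0.0115,0.0055,0.035,0,0,0],[0.4,0,0,0.02,0,0,0],[0.4,0,0,0,0,0,0],[0.4,0,0,0,0,0,0],[0.4,0,0,0,0,0,0]]' 20
python3 - <<'E'
from h import *
b=np.load('box.npy')
need(pose2(b,[.1,.071,.108])[0],b[2]+np.pi/2)
E
```

```text
t: 43.0
tool_pos: [0.6538, -0.2045, 0.2027]
tool_rot: [2.359, 2.07, 0.002]
contact_force: [0.1, 0.1, 0.6]
opening: 0.0338
t 43.0 tcp [ 0.6538 -0.2045  0.2027] yaw 82.5 tilt [ 0.0033 -0.0014] F [0.1 0.1 0.6] open 0.0338 q [-0.41  0.21  1.49  0.    1.44 -0.28]
turn z deg 0.0  shift mm [ 0.1 -1.2 94.7] toolx [ 0.13  0.99 -0.  ] tooly [ 0.99 -0.13  0.  ]
```

```bash
python3 -m creep '[[0.4,0,-0.001,0.03,0,0,0],[0.4,0,0,0.04,0,0,0],[0.4,0,0,0.022,0,0,0],[0.4,0,0,0,0,0,0],[0.4,0,0,0,0,0,0],[0,0,0,0,0,0,0],[0,0,0,0,0,0,0],[0,0,0,0,0,0,0],[0,0,0,0,0,0,0]]' 20
python3 - <<'E'
from h import *
b=np.load('box.npy')
need(pose2(b,[.07,.07,.108])[0],b[2]+np.pi/2)
E
```

```text
t: 43.9
tool_pos: [0.6533, -0.205, 0.1117]
tool_rot: [2.359, 2.068, 0.003]
contact_force: [-1.2, 0.8, 7.4]
opening: 0.0128
t 43.9 tcp [ 0.6533 -0.205   0.1117] yaw 82.5 tilt [ 0.0044 -0.0018] F [-1.2  0.8  7.4] open 0.0128 q [-0.41  0.28  1.56  0.    1.29 -0.28]
turn z deg -0.0  shift mm [ -0.4 -30.5   3.5] toolx [ 0.13  0.99 -0.  ] tooly [ 0.99 -0.13  0.  ]
```

```bash
python3 -m creep '[[0,0.0047,-0.0009,0,0,0,0],[0,0.0047,-0.001,0,0,0,0],[0,0.0039,-0.0022,0,0,0,0],[0,0.0038,-0.0023,0,0,0,0],[0,0.0031,-0.0033,0,0,0,0],[0,0.0031,-0.0033,0,0,0,0],[0,0.0017,-0.0033,0,0,0,0],[0,0.0017,-0.0033,0,0,0,0],[0,0.0008,-0.0029,0,0,0,0],[0,0.0007,-0.0029,0,0,0,0],[0,0,0,0,0,0,0],[0,0,0,0,0,0,0],[0,0,0,0,0,0,0]]' 20
python3 - <<'E'
from h import *
b=np.load('box.npy')
need(pose2(b,[.07,.07,.108])[0],b[2]+np.pi/2)
E
```

```text
t: 45.2
tool_pos: [0.635, -0.1716, 0.112]
tool_rot: [2.356, 2.067, 0.016]
contact_force: [9.1, 6.5, 2.7]
opening: 0.0131
t 45.2 tcp [ 0.635  -0.1716  0.112 ] yaw 82.5 tilt [0.0125 0.0015] F [9.1 6.5 2.7] open 0.0131 q [-0.38  0.22  1.64  0.01  1.28 -0.25]
turn z deg 0.0  shift mm [-31.2  -8.    3.8] toolx [0.13 0.99 0.  ] tooly [ 0.99 -0.13  0.01]
```

```bash
python3 -m creep '[[0,-0.002,-0.002,0,0,0,0],[0,-0.001,-0.002,0,0,0,0],[0,0,0,0,0,0,0],[0,0,0,0,0,0,0],[0,0,0,0,0,0,0]]' 20
python3 - <<'E'
from h import *
b=np.load('box.npy')
need(pose2(b,[.07,.07,.108])[0],b[2]+np.pi/2)
E
```

```text
t: 45.7
tool_pos: [0.6306, -0.1716, 0.112]
tool_rot: [2.359, 2.07, 0.02]
contact_force: [9.6, 13.0, 5.1]
opening: 0.013
t 45.7 tcp [ 0.6306 -0.1716  0.112 ] yaw 82.5 tilt [0.0118 0.0062] F [ 9.6 13.   5.1] open 0.0130 q [-0.38  0.21  1.65  0.01  1.28 -0.26]
turn z deg 0.0  shift mm [-30.6  -3.6   3.8] toolx [0.13 0.99 0.01] tooly [ 0.99 -0.13  0.01]
```

```bash
python3 -m creep '[[0.4,0,0,0,0,0,0],[0.4,0,0,0,0,0,0],[0.4,0,0,-0.04,0,0,0],[0.4,-0.015,-0.022,0,0,0,0],[0.4,-0.015,-0.022,0,0,0,0],[0.4,0,0,0,0,0,0],[0.4,0,0,0,0,0,0],[0.4,0,0,0,0,0,0]]' 20
python3 - <<'E'
from h import *
b=np.load('box.npy')
need(pose2(b,[.03,.071,.109])[0],b[2]+np.pi/2)
E
```

```text
t: 46.5
tool_pos: [0.5787, -0.1995, 0.1481]
tool_rot: [2.363, 2.071, 0.0]
contact_force: [-0.1, -0.3, -0.0]
opening: 0.0347
t 46.5 tcp [ 0.5787 -0.1995  0.1481] yaw 82.5 tilt [0.0002 0.0001] F [-0.1 -0.3 -0. ] open 0.0347 q [-0.45  0.09  1.72  0.    1.34 -0.32]
turn z deg -0.0  shift mm [ 4.9  4.2 39.1] toolx [0.13 0.99 0.  ] tooly [ 0.99 -0.13  0.  ]
```

```bash
python3 -m creep '[[0.4,0.005,0.004,0,0,0,0],[0.4,0,0,0.02,0,0,0],[0.4,0,0,0.018,0,0,0],[0.4,0,0,0,0,0,0],[0.4,0,0,0,0,0,0],[0,0,0,0,0,0,0],[0,0,0,0,0,0,0],[0,0,0,0,0,0,0],[0,0.0047,-0.0009,0,0,0,0],[0,0.0047,-0.001,0,0,0,0],[0,0.0039,-0.0022,0,0,0,0],[0,0.0038,-0.0023,0,0,0,0],[0,0.0031,-0.0033,0,0,0,0],[0,0.0031,-0.0033,0,0,0,0],[0,0.0014,-0.0033,0,0,0,0],[0,0.0014,-0.0033,0,0,0,0],[0,0.0004,-0.0032,0,0,0,0],[0,0,-0.0032,0,0,0,0],[0,0,0,0,0,0,0],[0,0,0,0,0,0,0]]' 20
python3 - <<'E'
from h import *
b=np.load('box.npy')
need(pose2(b,[.0,.07,.109])[0],b[2]+np.pi/2)
E
```

```text
t: 48.5
tool_pos: [0.5639, -0.1644, 0.1118]
tool_rot: [2.359, 2.067, 0.012]
contact_force: [7.5, 4.2, -0.9]
opening: 0.0128
t 48.5 tcp [ 0.5639 -0.1644  0.1118] yaw 82.5 tilt [0.0092 0.0012] F [ 7.5  4.2 -0.9] open 0.0128 q [-0.41  0.06  1.81  0.01  1.26 -0.28]
turn z deg -0.0  shift mm [-29.   -6.6   2.7] toolx [0.13 0.99 0.  ] tooly [ 0.99 -0.13  0.01]
```

```bash
python3 -m creep '[[0,-0.001,-0.0015,0,0,0,0],[0,0,-0.0015,0,0,0,0],[0,0,0,0,0,0,0],[0,0,0,0,0,0,0],[0,0,0,0,0,0,0]]' 20
python3 - <<'E'
from h import *
b=np.load('box.npy')
need(pose2(b,[.0,.07,.109])[0],b[2]+np.pi/2)
E
python3 -m creep '[[0.4,0,0,0,0,0,0],[0.4,0,0,0,0,0,0],[0.4,0,0,-0.04,0,0,0],[0.4,-0.0125,-0.020,0,0,0,0],[0.4,-0.0125,-0.020,0,0,0,0],[0.4,0,0,0,0,0,0],[0.4,0,0,0,0,0,0],[0.4,0,0,0,0,0,0]]' 20
python3 - <<'E'
from h import *
b=np.load('box.npy')
need(pose2(b,[-.04,.071,.109])[0],b[2]+np.pi/2)
E
```

```text
t: 49.0
tool_pos: [0.5617, -0.1634, 0.112]
tool_rot: [2.359, 2.069, 0.018]
contact_force: [10.4, 9.6, -0.7]
opening: 0.0133
t 49.0 tcp [ 0.5617 -0.1634  0.112 ] yaw 82.5 tilt [0.0111 0.0043] F [10.4  9.6 -0.7] open 0.0133 q [-0.41  0.06  1.82  0.01  1.26 -0.29]
turn z deg -0.0  shift mm [-29.7  -4.3   2.8] toolx [0.13 0.99 0.01] tooly [ 0.99 -0.13  0.01]
t: 49.8
tool_pos: [0.5149, -0.1855, 0.15]
tool_rot: [2.363, 2.071, 0.0]
contact_force: [0.3, -0.8, 0.3]
opening: 0.0342
t 49.8 tcp [ 0.5149 -0.1855  0.15  ] yaw 82.5 tilt [0.0002 0.0001] F [ 0.3 -0.8  0.3] open 0.0342 q [-0.48 -0.07  1.87  0.    1.34 -0.35]
turn z deg -0.0  shift mm [-0.7 -0.7 41. ] toolx [0.13 0.99 0.  ] tooly [ 0.99 -0.13  0.  ]
```

```bash
python3 -m creep '[[0.4,0,0,0.02,0,0,0],[0.4,0,0,0.02,0,0,0],[0.4,0,0,0,0,0,0],[0.4,0,0,0,0,0,0],[0,0,0,0,0,0,0],[0,0,0,0,0,0,0],[0,0,0,0,0,0,0],[0,0.0047,-0.0009,0,0,0,0],[0,0.0047,-0.001,0,0,0,0],[0,0.0039,-0.0022,0,0,0,0],[0,0.0038,-0.0023,0,0,0,0],[0,0.0031,-0.0033,0,0,0,0],[0,0.0031,-0.0033,0,0,0,0],[0,0.0014,-0.0033,0,0,0,0],[0,0.0014,-0.0033,0,0,0,0],[0,0.0004,-0.0032,0,0,0,0],[0,0,-0.0032,0,0,0,0],[0,-0.001,-0.002,0,0,0,0],[0,0,0,0,0,0,0],[0,0,0,0,0,0,0]]' 20
python3 - <<'E'
from h import *
b=np.load('box.npy')
need(pose2(b,[-.07,.07,.109])[0],b[2]+np.pi/2)
E
```

```text
t: 51.8
tool_pos: [0.494, -0.1535, 0.112]
tool_rot: [2.361, 2.069, 0.019]
contact_force: [8.8, 13.6, 1.8]
opening: 0.0132
t 51.8 tcp [ 0.494  -0.1535  0.112 ] yaw 82.5 tilt [0.0106 0.0065] F [ 8.8 13.6  1.8] open 0.0132 q [-0.45 -0.11  1.98  0.01  1.27 -0.32]
turn z deg -0.0  shift mm [-30.8  -5.9   2.7] toolx [0.13 0.99 0.01] tooly [ 0.99 -0.13  0.01]
```

```bash
python3 -m creep '[[0.4,0,0,0,0,0,0],[0.4,0,0,0,0,0,0],[0.4,0,0,-0.04,0,0,0],[0.4,0,0,-0.045,0,0,0],[0.4,0,0,-0.045,0,0,0],[0.4,0,0,-0.045,0,0,0],[0.4,-0.045,0,0,0,0,0],[0.4,-0.045,0,0,0,0,0],[0.4,-0.045,0,0,0,0,0],[0.4,-0.045,0,0,0,0,0],[0.4,-0.045,0,0,0,0,0],[0.4,-0.045,0,0,0,0,0],[0.4,-0.045,0,0,0,0,0],[0.4,-0.045,0,0,0,0,0],[0.4,0,0,0,0,0,0],[0.4,0,0,0,0,0,0],[0.4,0,0,0,0,0,0]]' 20
python3 - <<'E'
from h import *
b=np.load('box.npy'); t=get_image('top'); s=get_image('scene'); c=calibration('top')
A=cv2.resize(t[110:270,340:460],None,fx=3,fy=3,interpolation=cv2.INTER_CUBIC)
B=cv2.resize(s[130:330,140:540],(800,400)); 
T=cv2.resize(t[110:270,130:300],None,fx=2.5,fy=2.5)[:180*2]
C=np.zeros((600,800,3),np.uint8); C[:400]=B
a=cv2.resize(t[135:255,350:450],(167,200)); r=cv2.resize(t[155:265,130:295],(300,200)); a2=cv2.resize(t[150:240,360:400],(89*2,200))
C[400:,:167]=a; C[400:,180:358]=a2; C[400:,380:680]=r
cv2.imwrite('pics/fin.png',C[:,:,::-1])
E
```

```text
t: 53.5
tool_pos: [0.4431, -0.5129, 0.285]
tool_rot: [-2.362, -2.071, -0.0]
contact_force: [0.0, 0.3, -0.3]
opening: 0.0342
```

View pics/fin.png

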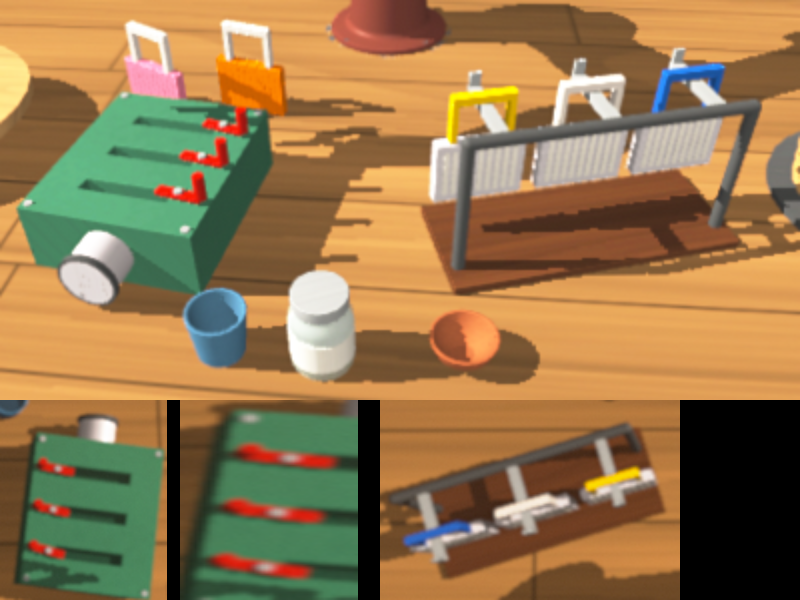

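All three filters are hanging, the tabs are back across the slots, and the rack and other items are where they were. Handing in.

```bash
python3 -c "
from station import finish_job; print(finish_job())"
```

```text
the job is handed in; nothing more can be done
None
```

The job is done and handed in at about 54 s of robot time. All three filters were in the box. I swung each red tab aside and lifted the filters straight up. Blue went on hook2, white on hook1 and yellow on hook0. I then swung the tabs back across the empty slots.

- **Last picture:** the filters hang level, one to a hook, and all three slots are empty. The jar, bowl, cup and the orange and pink look-alikes show no sign of being moved, and the arm was clear of everything. I saw no knock to the rack.
- **Tabs:** they ended at about 0.1–0.2 rad by the arm's own reading, not exactly 0. They started at roughly 0.15–0.35, so they block the slots again but not at the identical angle.
- **Forces and disagreements:** the most I read was about 17 N, while gripping the tab lugs. The first rack fit was off by about 3.5 mm; I corrected it from the wrist camera before hanging the first filter.

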